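# UV dose for probe sleeves on a swing tray

## Robot

A 7-joint arm with a two-finger parallel gripper is mounted at the origin on the work surface. World frame = base frame: x ahead of the robot, y to its left, z up, the work surface at z = 0. Lengths are in m, angles in rad, forces in N, time in s.
With the tool pointing down it reaches from about 0.425 to 0.825 m from the base axis. Payload 3.6 kg.
Tool frame: the origin (TCP) lies between the finger pads; the fingertips stand 25 mm ahead of it and the grasp point (between the pads) lies 6 mm ahead of it; z points along the fingers, y is the line along which they close (so a half turn about z gives the same grasp; the last joint's range is limited). The gripper opens to 93 mm and grips with 3 to 60 N. Pads are 15 mm wide; open, the fingers measure 128 mm over their backs; the gripper's body (75 mm by 188 mm) begins 65 mm behind the grasp point.
Start: joints at [1.238, 0.615, -0.013, 1.423, 0.008, 1.103, -0.04], TCP at [0.196, -0.62, 0.244] pointing down, gripper open.
Joint ranges: [-3.12, 3.12], [-0.3, 2.06], [-1.34, 1.32], [0.26, 2.42], [-1.36, 4.5], [0.01, 1.98], [-2.84, 2.84]. Speed limits (rad/s): [2.79, 2.79, 3.14, 3.14, 3.14, 3.14, 3.14].

## Interface

Orientations are given as a unit quaternion [x, y, z, w].
In Python, from workcell import manip gives the robot as it stands.
- The arm moves only by the tool servo_tool, never from a script. Its argument "deltas" is one flat list of numbers, 7 for each row, row after row: the shift along the tool's x, y, z in m, then the turn, a rotation vector about the tool's x, y, z in degrees, then the opening, from 0 (shut) to 1 (fully open). A call has 1 to 10 rows; each row shifts and turns the commanded pose from where the row before left it, along the tool's axes as they then stand; what a row does not reach is not made up. A row lasts 1/10 s, in which the tool goes at most 50 mm and 8.59 degrees, less where a joint would pass 70% of its speed; a pose out of reach is approached as far as the arm can. A call is refused whole if a number of a shift passes 0.05 or a number of a turn 8.59, either way. A call with a gripper value outside its range is refused whole. The fingers move at their own pace and stop on an object; the grip force is fixed at half the most. Time passes only in rows, so rows that do not move let the fingers close. It gives the time, the measured TCP pose, the force, the opening and the grip force at its end, in the units of the state.
- manip.observe(): the state, without advancing time (a new reading comes with each control period).
- manip.snapshot(name): name is "scene" or "top" or "wrist"; returns (picture, depth): 400x640x3 uint8, red, green, blue; 400x640 float32, m along the optical axis (not along the pixel's ray), 0 where there is no reading.
- manip.calibration(name): a dict with "fov_y" (degrees; the focal length in pixels is half the picture's height over the tangent of half this angle, whatever the lens; pixels are square), "cx", "cy" (the principal point, pixels), "R" (3x3) and "t" (3): a world point X has camera coordinates R X + t; the wrist camera has in their place "T_tool_cam" (4x4, takes a point from camera to tool coordinates, whose origin is the TCP and whose axes are the flange's). Camera axes: x right, y down, z forward; pixel columns grow to the right and rows downward; lengths in m; the calibration is good to about 2 mm. The wrist camera is an equidistant fisheye: a pixel r from the principal point sees the ray r / f radians off the axis. A picture is of the moment at which its call begins: read the wrist's pose just before it. calibration takes no time and is no camera call.
- manip.sign_off(): hands the job in; it is judged then, once.
Trained networks look in the newest picture that a camera, given by its name, has taken for a name from the list of things; names that differ only in an ending like _2 or _b are one class to them, and where a whole thing is asked for, a point or a joint stands for the part that bears it (a point fixed in the world has none). Each returns a list of dicts, best first, with "p" (0 to 1); they miss things now and then, are a little off and sometimes report something else, mostly with a low value. They report only what shows in the picture. A call takes as long as a camera call. They do not tell look-alikes from the thing itself.
- manip.spot_in(camera, label): "centre" ([x, y, z] in m, in the coordinates of the camera as it stood for that picture, good to about 4 mm: the middle of the surface that is visible of it).
- manip.spot_point(camera, label): "centre" ([x, y, z] in m, in the coordinates of the camera as it stood for that picture, good to about 4 mm: a listed point, or the origin of a listed thing).
The state is a dict: "time_s": time; "joint_pos": joint angles; "joint_velocities": joint speeds; "joint_efforts": joint torques, N m; "tool_pos": TCP position; "ee_rot": TCP orientation; "force": force on the tool from outside, world axes, zero at the start; "torque": the same for the moment, N m; "grip_width": finger opening in m; "gripper_force": force on a finger pad.
Only numpy, scipy, OpenCV 4.12 (cv2) and the standard library are available. Lean on these libraries where they do the work, as an engineer would, in place of code of your own. Each camera call takes 0.05 s, during which the arm holds its last target. There are 200 camera calls.

## Task

Turn the swing tray by pushing it near a far corner until its red pointer is over the yellow mark, then take every steel sleeve with blue collars out of the crate and lay them all flat on the tray's floor, leaving the black blanks in the crate. Then push the loaded tray round until the pointer is over the violet mark, and only there fire the lamp by tilting the jog lever well over towards its violet bar for at least two seconds and letting it spring upright. Finally push the tray back to the yellow mark with all its sleeves, without disturbing the bottle, beaker, jar and wrench.

Things in the scene. Friction and masses are not known exactly. Their poses are not given: they have to be found in the camera images.
- station: Fixed UV sanitising station on the table. Origin on the table at the axis of its upright steel pin (58 mm high, head 32 mm across), about which the tray turns. Round dark foot 120 mm across, 8 mm high.
- yellow_mark (a point): Centre of the flat yellow tile on the table, 268 mm from the pin along the station's own -x axis; 42 mm wide across the pointer's path.
- violet_mark (a point): Centre of the flat violet tile on the table, 268 mm from the pin, 0.9 rad anticlockwise (from above) round the pin from the yellow tile; 42 mm wide across the pointer's path.
- lamp (a point): Centre of the top of the white fixed lamp block (110 x 40 x 75 mm high, violet window). It stands along the tray's side, 20 mm off it, when the tray is at the violet mark, on the side away from the yellow mark, 30 to 140 mm from the pin; the tray's far corner there stays free.
- tray (a joint): Heading of the swing tray in rad: 0 with its red pointer at the yellow mark, 0.9 at the violet (limits -0.35, 1.02; no catches). At q its middle line runs from the pin along (-cos q, -sin q) in the station's frame. Stiff (0.6 N m friction, about 3 N at a far corner): stays where left, cannot lift.
- tray_floor (a point): Centre of the aluminium tray's inner floor (202 x 142 mm), 130 mm from the pin, 17 mm above the table; turns with the tray; x along the tray's long side towards the pin. Outside 210 x 150 mm, from 25 to 235 mm from the pin; walls 4 mm thick, from 12 to 44 mm above the table. Red pointer in the middle of the far end.
- lever_box: Fixed grey switch box 90 x 80 x 50 mm high with the lamp's jog lever on top; origin under its centre. A violet bar is painted on its top on the side of its own +y.
- jog (a joint): Tilt of the spring-centred jog lever in rad: 0 upright, positive when leaning to the violet bar (own +y of the box), limits -0.5 and 0.5. The lamp fires beyond 0.3. It turns about an axis along the box's x, 50 mm above the table; spring 0.7 N m/rad (about 4 N at the knob at full tilt); springs back upright when let go.
- jog_knob (a point): Centre of the lever's black ball knob, 30 mm across, 90 mm above the lever's axis (140 mm above the table when upright); the stem is 10 mm thick.
- crate: Fixed open grey crate 290 (its x) x 320 (its y) x 55 mm high, walls and floor 5 mm; origin under its centre. Holds the mixed parts.
- foil_bottle: Bystander: silvery bottle 64 mm across, 150 mm high; origin under its centre.
- beaker: Bystander: glass beaker 80 mm across, 90 mm high; origin under its centre.
- jar: Bystander: amber glass jar with a white lid, 60 mm across, 80 mm high; origin under its centre.
- wrench: Bystander: steel wrench 160 mm long, lying flat.
- sleeve_a: Steel probe sleeve with blue collars (two or three are present, else None), 0.16 kg: 100 mm long lying along its own x, a round barrel 24 mm thick (from x = -40 to +40 mm) between two square collars 34 x 34 x 10 mm, one at each end; origin at the middle of the barrel, which lies 17 mm above what it rests on. Symmetrical end for end.
- sleeve_b: Steel probe sleeve with blue collars (two or three are present, else None), 0.16 kg: 100 mm long lying along its own x, a round barrel 24 mm thick (from x = -40 to +40 mm) between two square collars 34 x 34 x 10 mm, one at each end; origin at the middle of the barrel, which lies 17 mm above what it rests on. Symmetrical end for end.
- sleeve_c: Steel probe sleeve with blue collars (two or three are present, else None), 0.16 kg: 100 mm long lying along its own x, a round barrel 24 mm thick (from x = -40 to +40 mm) between two square collars 34 x 34 x 10 mm, one at each end; origin at the middle of the barrel, which lies 17 mm above what it rests on. Symmetrical end for end.
- blank_a: Black plastic blank with orange collars, to stay in the crate, 0.07 kg: 100 mm long lying along its own x, a round barrel 24 mm thick (from x = -40 to +40 mm) between two square collars 34 x 34 x 10 mm, one at each end; origin at the middle of the barrel, which lies 17 mm above what it rests on. Symmetrical end for end.
- blank_b: Black plastic blank with orange collars, to stay in the crate, 0.07 kg: 100 mm long lying along its own x, a round barrel 24 mm thick (from x = -40 to +40 mm) between two square collars 34 x 34 x 10 mm, one at each end; origin at the middle of the barrel, which lies 17 mm above what it rests on. Symmetrical end for end.
- blank_c: Black plastic blank with orange collars, to stay in the crate, 0.07 kg: 100 mm long lying along its own x, a round barrel 24 mm thick (from x = -40 to +40 mm) between two square collars 34 x 34 x 10 mm, one at each end; origin at the middle of the barrel, which lies 17 mm above what it rests on. Symmetrical end for end.
Things that resemble listed ones, but are neither listed nor needed, are in the scene too. Leave any brown, pink or turquoise look-alike of the sleeve_c alone.

How it is judged:
On the way, in this order (a step that is already met when the one before it is completed fails the run):
1. the tray's pointer is over the yellow mark (within 0.09 rad) (value of joint tray between -0.09 and 0.09 rad), for 0.3 s.
2. all sleeves lie in the tray, which is still at the yellow mark (all of step 1 and x of sleeve_a in the frame of tray_floor between -0.1 and 0.1 m and y of sleeve_a in the frame of tray_floor between -0.07 and 0.07 m and z of sleeve_a in the frame of tray_floor between 0.005 and 0.03 m and x of sleeve_b in the frame of tray_floor between -0.1 and 0.1 m and y of sleeve_b in the frame of tray_floor between -0.07 and 0.07 m and z of sleeve_b in the frame of tray_floor between 0.005 and 0.03 m and x of sleeve_c in the frame of tray_floor between -0.1 and 0.1 m and y of sleeve_c in the frame of tray_floor between -0.07 and 0.07 m and z of sleeve_c in the frame of tray_floor between 0.005 and 0.03 m), for 0.3 s.
3. the loaded tray's pointer is over the violet mark (within 0.09 rad) and the tray is let go (x of sleeve_a in the frame of tray_floor between -0.1 and 0.1 m and y of sleeve_a in the frame of tray_floor between -0.07 and 0.07 m and z of sleeve_a in the frame of tray_floor between 0.005 and 0.03 m and x of sleeve_b in the frame of tray_floor between -0.1 and 0.1 m and y of sleeve_b in the frame of tray_floor between -0.07 and 0.07 m and z of sleeve_b in the frame of tray_floor between 0.005 and 0.03 m and x of sleeve_c in the frame of tray_floor between -0.1 and 0.1 m and y of sleeve_c in the frame of tray_floor between -0.07 and 0.07 m and z of sleeve_c in the frame of tray_floor between 0.005 and 0.03 m and value of joint tray between 0.81 and 0.99 rad and contact force between the fingers and tray below 0.05 N), for 0.3 s.
4. the lever is held tilted to the violet bar beyond 0.3 rad for 2 s with the loaded tray at the violet mark (value of joint jog above 0.3 rad and x of sleeve_a in the frame of tray_floor between -0.1 and 0.1 m and y of sleeve_a in the frame of tray_floor between -0.07 and 0.07 m and z of sleeve_a in the frame of tray_floor between 0.005 and 0.03 m and x of sleeve_b in the frame of tray_floor between -0.1 and 0.1 m and y of sleeve_b in the frame of tray_floor between -0.07 and 0.07 m and z of sleeve_b in the frame of tray_floor between 0.005 and 0.03 m and x of sleeve_c in the frame of tray_floor between -0.1 and 0.1 m and y of sleeve_c in the frame of tray_floor between -0.07 and 0.07 m and z of sleeve_c in the frame of tray_floor between 0.005 and 0.03 m and value of joint tray between 0.81 and 0.99 rad), for 2 s.
5. the lever is let go and upright again (value of joint jog between -0.08 and 0.08 rad), for 0.2 s.
6. the loaded tray is back at the yellow mark (all of step 2), for 0.3 s.
At the end, for the whole second after the job is handed in: The tray is at the yellow mark within 0.09 rad and let go; every sleeve present lies at rest within the tray's walls with its centre less than 30 mm above the floor (not stacked or standing); the lever is upright within 0.08 rad; the three black blanks lie within the crate (all of step 5 and all of step 6 and contact force between the fingers and tray below 0.05 N and x of blank_a in the frame of crate between -0.145 and 0.145 m and y of blank_a in the frame of crate between -0.16 and 0.16 m and z of blank_a in the frame of crate between 0.005 and 0.055 m and x of blank_b in the frame of crate between -0.145 and 0.145 m and y of blank_b in the frame of crate between -0.16 and 0.16 m and z of blank_b in the frame of crate between 0.005 and 0.055 m and x of blank_c in the frame of crate between -0.145 and 0.145 m and y of blank_c in the frame of crate between -0.16 and 0.16 m and z of blank_c in the frame of crate between 0.005 and 0.055 m and linear speed of each of sleeve_a, sleeve_b, sleeve_c below 0.02 m/s and velocity of joint tray between -0.03 and 0.03 rad/s); the robot touches nothing.
It fails at once if the lever fires (beyond 0.3 rad) while the tray is more than 0.15 rad from the violet mark (value of joint jog above 0.3 rad and (value of joint tray below 0.75 rad or value of joint tray above 1.05 rad)).
It fails at once if the foil_bottle is moved more than 30 mm (distance of foil_bottle from where it was at the start of the episode above 0.03 m).
It fails at once if the beaker is moved more than 30 mm (distance of beaker from where it was at the start of the episode above 0.03 m).
It fails at once if the jar is moved more than 30 mm (distance of jar from where it was at the start of the episode above 0.03 m).
It fails at once if the wrench is moved more than 30 mm (distance of wrench from where it was at the start of the episode above 0.03 m).
Of sleeve_a, sleeve_b, sleeve_c only 2 to 3 are there at a start; the rules pass over those that are not, and their reading is None.
At some moment in a run one of sleeve_a, sleeve_b, sleeve_c may be knocked a few centimetres aside while the robot is not near it.
Once in a run the grip may slacken for a moment while it holds something.
It also fails if it takes over 192 s, if anything falls off the work surface, if the arm or the gripper's body presses on something with over 40 N, if the wrist force passes 120 N, or if a joint passes its speed limit or range.

## Working session

There is one attempt and no reset: what is moved stays moved. The work goes in short steps, Python scripts to look and compute and a tool call to move; the robot and the scene stay as the last step left them, time stands still between calls to the robot, and variables do not carry over. Pictures are saved under pics/ and viewed, at most 14 in all, crops included, and the job is handed in when it is done.

Besides the shell and the picture viewer there is one more tool, called after "Call:" by a JSON object that holds its "op" and its "data", one argument or row to a line. servo_tool: Moves the arm, as the interface text tells. Its arguments: {"type":"object","properties":{"deltas":{"type":"array"}},"required":["deltas"]}

```bash
ls; mkdir -p pics; cat > h.py <<'E'
from workcell import manip
import numpy as np, cv2
from scipy.spatial.transform import Rotation as Ro
def snap(n,fn=None):
    s=manip.observe(); p,d=manip.snapshot(n)
    if fn: cv2.imwrite('pics/'+fn,p[:,:,::-1])
    return s,p,d
def T(n,s=None):
    c=manip.calibration(n)
    if n=='wrist':
        s=s or manip.observe(); M=np.eye(4); M[:3,:3]=Ro.from_quat(s['ee_rot']).as_matrix(); M[:3,3]=s['tool_pos']
        return M@np.array(c['T_tool_cam'])
    M=np.eye(4); M[:3,:3]=c['R']; M[:3,3]=c['t']; return np.linalg.inv(M)
def foc(c): return 200/np.tan(np.radians(c['fov_y'])/2)
def world(n,M,pts,d):  # pts Nx2 (u,v)
    c=manip.calibration(n); f=foc(c); pts=np.atleast_2d(pts).astype(float)
    z=np.array([d[int(v),int(u)] for u,v in pts]); x=pts[:,0]-c['cx']; y=pts[:,1]-c['cy']
    if n=='wrist':
        r=np.hypot(x,y)+1e-9; k=np.tan(r/f)/r; x=x*k;y=y*k
    else: x=x/f;y=y/f
    P=np.c_[x*z,y*z,z,np.ones(len(z))]; return (M@P.T).T[:,:3]
def pix(n,M,P):
    c=manip.calibration(n); f=foc(c); q=np.linalg.inv(M)@np.r_[P,1]
    if n=='wrist':
        r=np.hypot(q[0],q[1])+1e-9; k=np.arctan2(r,q[2])*f/r; return q[0]*k+c['cx'],q[1]*k+c['cy']
    return q[0]/q[2]*f+c['cx'],q[1]/q[2]*f+c['cy']
E
python3 - <<'E'
from h import *
s,p,d=snap('top','top1.png'); snap('scene','scene1.png')
print(s)
for n in('top','scene'):
  M=T(n); print(n,M[:3,3].round(3))
  for l in ['station','yellow_mark','violet_mark','lamp','tray_floor','lever_box','jog_knob','crate','foil_bottle','beaker','jar','wrench','sleeve_a','blank_a']:
    for r in manip.spot_point(n,l)[:6]:
        w=(M@np.r_[r['centre'],1])[:3]; print(l,round(r['p'],2),w.round(3),np.round(pix(n,M,w)))
E
```

```text
pics
{'time_s': 0.0, 'joint_pos': array([ 1.23747795,  0.61590844, -0.01262254,  1.42486583,  0.00812789,
        1.10336844, -0.04043259]), 'joint_velocities': array([ 7.51663435e-04, -9.34588887e-04, -2.75130277e-05, -7.41173453e-04,
        2.63687775e-04,  6.41753437e-04, -8.10611995e-04]), 'joint_efforts': array([-6.61536142e-04, -4.58939695e+01,  2.08921423e-01, -1.65745264e+01,
       -6.09757053e-02,  2.05353834e-02,  2.38903367e-04]), 'tool_pos': array([ 0.19611013, -0.61896795,  0.24249902]), 'ee_rot': array([ 9.88251176e-01,  1.52833409e-01, -2.18596829e-04, -1.23042993e-03]), 'force': array([-0.93649171,  0.54805275, -0.47656278]), 'torque': array([-0.04987598, -0.0099982 , -0.02363891]), 'gripper_force': 0.0, 'grip_width': 0.0930796160979392}
top [0.34  0.055 1.228]
station 0.88 [ 0.641 -0.166 -0.   ] [382. 167.]
station 0.3 [0.444 0.34  0.025] [231. 223.]
yellow_mark 0.81 [ 0.386 -0.095  0.003] [363. 241.]
yellow_mark 0.2 [0.568 0.156 0.023] [288. 186.]
violet_mark 0.69 [ 0.422 -0.328  0.004] [432. 231.]
lamp 0.95 [ 0.638 -0.32   0.073] [433. 162.]
tray_floor 0.77 [ 0.5
[... 1416 characters left out ...]
36. 204.]
foil_bottle 0.78 [ 0.782  0.076 -0.   ] [373. 272.]
beaker 0.76 [ 0.758  0.246 -0.001] [400. 239.]
jar 0.74 [0.562 0.342 0.028] [367. 192.]
jar 0.55 [ 0.314 -0.393  0.   ] [123. 275.]
wrench 0.78 [ 0.783 -0.123  0.001] [325. 312.]
wrench 0.72 [ 0.639 -0.315  0.075] [222. 303.]
sleeve_a 0.75 [0.261 0.265 0.016] [286. 171.]
sleeve_a 0.75 [0.509 0.503 0.017] [382. 172.]
sleeve_a 0.72 [0.574 0.25  0.019] [353. 208.]
sleeve_a 0.71 [ 0.784 -0.124  0.001] [324. 313.]
sleeve_a 0.68 [0.443 0.342 0.022] [339. 181.]
sleeve_a 0.66 [0.261 0.401 0.014] [311. 158.]
blank_a 0.85 [0.431 0.152 0.02 ] [298. 202.]
blank_a 0.81 [0.564 0.34  0.023] [367. 194.]
blank_a 0.8 [0.565 0.158 0.021] [332. 219.]
```

View pics/top1.png

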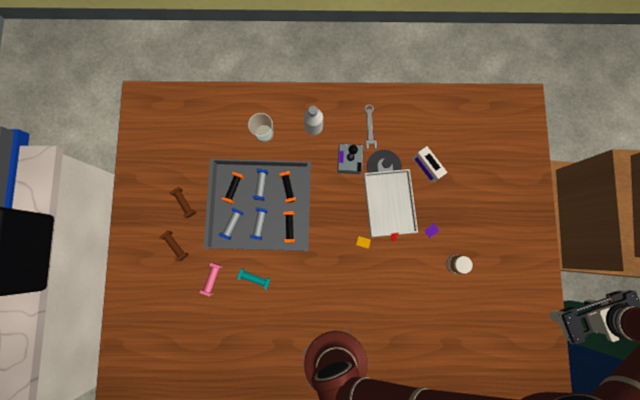

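View pics/scene1.png

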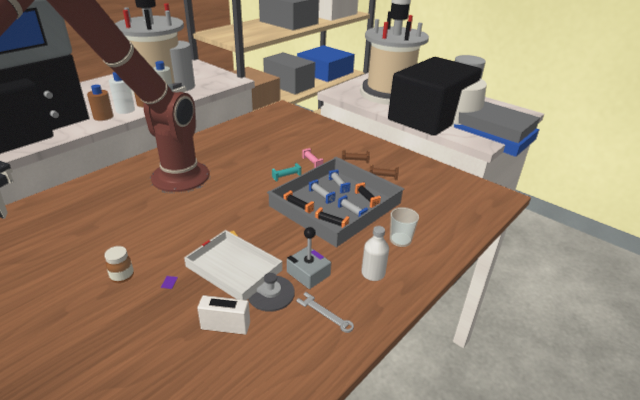

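The top picture shows the three blue-collared sleeves at about (261,184), (232,223) and (260,222). The blanks are at (233,187), (288,186) and (290,227). Look-alikes outside the crate are brown at (182,202) and (173,245), pink at (211,279) and turquoise at (254,278). The tray is about 0.38 rad from yellow. I start with the push, from its -y side.

Call:
{"op": "servo_tool", "data": {
  "deltas": [0,0,0,0,0,8.59,0,0,0,0,0,0,8.59,0,0.044,-0.046,0,0,0,0.4,0,0.044,-0.046,0,0,0,0,0,0.044,-0.046,0,0,0,0,0,0.044,-0.046,0,0,0,0,0,0.044,-0.046,0,0,0,0,0,0.044,-0.046,0,0,0,0,0,0,0,0,0,0,0,0]
}}

```text
time_s: 2.4
tool_pos: [0.4112, -0.3943, 0.2438]
ee_rot: [1.0, 0.008, 0.003, -0.003]
force: [-0.1, -0.1, -0.4]
grip_width: 0.0256
gripper_force: 0.0
```

```bash
cat >> h.py <<'E'
def st():
    s=manip.observe(); R=Ro.from_quat(s['ee_rot']).as_matrix()
    print('t',round(s['time_s'],2),'pos',s['tool_pos'].round(4),'yaw',round(np.degrees(np.arctan2(R[1,0],R[0,0])),2),'z',R[:,2].round(3),'F',s['force'].round(1),'w',round(s['grip_width'],4),'gf',round(s['gripper_force'],1),'j',s['joint_pos'].round(2))
def spots(n,ls,s,pm=.3):
    M=T(n,s)
    for l in ls:
        for r in manip.spot_point(n,l)[:6]:
            if r['p']>pm:
                w=(M@np.r_[r['centre'],1])[:3]; print(n,l,round(r['p'],2),w.round(3),np.round(pix(n,M,w)))
PIN=np.array([.640,-.168])
def tray(n='top'):  # angle of pointer + floor via red blob and floor spot
    s,p,d=snap(n); M=T(n,s)
    spots(n,['tray_floor'],s)
    r=p.astype(int); m=(r[:,:,0]>150)&(r[:,:,1]<60)&(r[:,:,2]<60)
    v,u=np.nonzero(m)
    if len(u):
        P=world(n,M,np.c_[u,v],d); k=np.hypot(*(P[:,:2]-PIN).T); P=P[(k<.29)&(k>.2)]
        if len(P):
            c=np.median(P,0); w=c[:2]-PIN; print('pointer',c.round(3),len(P),'q',(np.arctan2(w[1],w[0])-np.radians(164.3)+np.pi)%(2*np.pi)-np.pi)
    return s,p,d
E
python3 - <<'E'
from h import *
st(); s,p,d=tray('top')
M=T('top')
# tiles by colour
r=p.astype(int)
for nm,m in(('yel',(r[:,:,0]>180)&(r[:,:,1]>120)&(r[:,:,2]<60)),('vio',(r[:,:,2]>120)&(r[:,:,1]<60)&(r[:,:,0]>50))):
    n,_,stt,c=cv2.connectedComponentsWithStats(m.astype('uint8'))
    for i in range(1,n):
        if stt[i,4]>15: print(nm,c[i].round(1),stt[i,4],world('top',M,c[i],d).round(3))
E
```

```text
t 2.4 pos [ 0.4112 -0.3943  0.2438] yaw 0.9 z [ 0.005  0.005 -1.   ] F [-0.1 -0.1 -0.4] w 0.0256 gf 0.0 j [ 0.7   0.49  0.04  1.66 -0.03  0.99 -0.8 ]
top tray_floor 0.79 [ 0.516 -0.185  0.021] [390. 202.]
top tray_floor 0.7 [0.567 0.156 0.022] [288. 187.]
pointer [ 0.399 -0.194  0.025] 37 q 0.3823394827414983
yel [363.2 241.8] 119 [[ 0.384 -0.097 -0.   ]]
vio [340.7 156.3] 39 [[ 0.663 -0.02   0.054]]
vio [431.4 230.1] 106 [[ 0.423 -0.326  0.002]]
```

Call:
{"op": "servo_tool", "data": {
  "deltas": [0.025,-0.036,0,0,0,0.9,0,0.025,-0.036,0,0,0,0,0,0,0,0.04,0,0,0,0,0,0,0.04,0,0,0,0,0,0,0.04,0,0,0,0,0,0,0.04,0,0,0,0,0,0,0.036,0,0,0,0,0,0,0,0,0,0,0]
}}

```text
time_s: 3.3
tool_pos: [0.4494, -0.3312, 0.0433]
ee_rot: [1.0, -0.01, -0.005, -0.002]
force: [-1.4, 0.3, 0.3]
grip_width: 0.0007
gripper_force: 0.0
```

```bash
python3 -c "
from h import *
st()"
```

```text
t 3.3 pos [ 0.4494 -0.3312  0.0433] yaw -1.1 z [-0.01   0.005 -1.   ] F [-1.4  0.3  0.3] w 0.0007 gf 0.0 j [ 0.58  0.75  0.03  1.87 -0.04  0.54 -0.96]
```

Call:
{"op": "servo_tool", "data": {
  "deltas": [0,-0.018,0,0,0,-1.1,0,0,-0.015,0,0,0,0,0,-0.002,-0.011,0,0,0,0,0,-0.002,-0.011,0,0,0,0,0,-0.002,-0.011,0,0,0,0,0,-0.002,-0.011,0,0,0,0,0,-0.002,-0.011,0,0,0,0,0,-0.002,-0.011,0,0,0,0,0,-0.002,-0.011,0,0,0,0,0,-0.002,-0.009,0,0,0,0,0]
}}

```text
time_s: 4.3
tool_pos: [0.4354, -0.2132, 0.0483]
ee_rot: [1.0, 0.0, -0.001, 0.001]
force: [-2.9, -3.6, 1.9]
grip_width: 0.0004
gripper_force: 2.5
```

Call:
{"op": "servo_tool", "data": {
  "deltas": [0,0,0,0,0,0,0,0,0,0,0,0,0,0]
}}

```text
time_s: 4.5
tool_pos: [0.4378, -0.2119, 0.0481]
ee_rot: [1.0, 0.002, 0.0, 0.0]
force: [-0.9, -1.6, 0.4]
grip_width: 0.0008
gripper_force: 0.6
```

```bash
python3 -c "
from h import *
st(); tray()"
```

```text
t 4.5 pos [ 0.4378 -0.2119  0.0481] yaw 0.2 z [ 0. -0. -1.] F [-0.9 -1.6  0.4] w 0.0008 gf 0.6 j [ 0.38  0.67  0.04  2.08 -0.07  0.39 -1.09]
pointer [ 0.409 -0.11   0.025] 40 q 0.028666924203102795
```

Call:
{"op": "servo_tool", "data": {
  "deltas": [-0.001,-0.006,0,0,0,0,0,0,0,0,0,0,0,0,0,0,0,0,0,0,0,0,0.03,0,0,0,0,0,0,0,-0.05,0,0,0,0,0,0,-0.05,0,0,0,0,0,0,-0.05,0,0,0,0,0,0,0,0,0,0,0]
}}

```text
time_s: 5.4
tool_pos: [0.441, -0.237, 0.2037]
ee_rot: [1.0, 0.002, 0.006, 0.002]
force: [-0.6, -1.0, 0.1]
grip_width: 0.0006
gripper_force: 0.0
```

```bash
cat >> h.py <<'E'
def sleeves(n='top',s_p_d=None,box=(.36,.65,.08,.42)):
    s,p,d=s_p_d or snap(n); M=T(n,s); hsv=cv2.cvtColor(p,cv2.COLOR_RGB2HSV)
    for nm,lo,hi in(('blue',(104,110,60),(125,255,255)),('orange',(3,170,120),(16,255,255))):
        m=cv2.inRange(hsv,lo,hi); k,_,q,c=cv2.connectedComponentsWithStats(m)
        L=[]
        for i in range(1,k):
            if q[i,4]>(12 if n=='top' else 40):
                w=world(n,M,c[i],d)[0]
                if box[0]<w[0]<box[1] and box[2]<w[1]<box[3]: L.append((w,q[i,4]))
        for i in range(len(L)):
            for j in range(i):
                a,b=L[i][0],L[j][0]; D=np.linalg.norm((a-b)[:2])
                if .07<D<.11: print(nm,'mid',((a+b)/2).round(3),'len',D.round(3),'axis deg',round(np.degrees(np.arctan2(*(a-b)[1::-1]))%180,1),'a',L[i][1],L[j][1])
E
python3 - <<'E'
from h import *
st(); x=tray(); sleeves('top',x); spots('top',['sleeve_a','crate'],x[0],.45)
print(np.round(manip.calibration('wrist')['T_tool_cam'],3),manip.calibration('wrist')['fov_y'])
E
```

```text
t 5.4 pos [ 0.441  -0.237   0.2037] yaw 0.27 z [ 0.013 -0.005 -1.   ] F [-0.6 -1.   0.1] w 0.0006 gf 0.0 j [ 0.4   0.43  0.06  1.91 -0.04  0.79 -1.08]
top tray_floor 0.65 [ 0.518 -0.135  0.021] [375. 201.]
top tray_floor 0.58 [0.759 0.24  0.003] [264. 133.]
top tray_floor 0.45 [0.786 0.07  0.002] [314. 126.]
pointer [ 0.409 -0.103  0.026] 40 q 0.00022558748339474022
blue mid [0.573 0.244 0.039] len 0.091 axis deg 174.4 a 39 36
blue mid [0.505 0.282 0.041] len 0.081 axis deg 123.6 a 37 39
blue mid [0.485 0.277 0.04 ] len 0.077 axis deg 93.5 a 36 37
blue mid [0.442 0.336 0.041] len 0.09 axis deg 154.0 a 39 37
blue mid [0.441 0.286 0.04 ] len 0.103 axis deg 35.7 a 39 37
blue mid [0.443 0.247 0.037] len 0.09 axis deg 169.2 a 39 36
blue mid [0.4   0.306 0.039] len 0.1 axis deg 88.2 a 39 39
orange mid [0.561 0.335 0.038] len 0.089 axis deg 159.4 a 43 42
orange mid [0.564 0.155 0.04 ] len 0.09 axis deg 13.5 a 41 39
orange mid [0.432 0.149 0.039] len 0.089 axis deg 0.9 a 37 35
top sleeve_a 0.78 [0.444 0.245 0.024] [260. 223.]
top sleeve_a 0.78 [0.372 0.525 0.018] [173. 245.]
top sleeve_a 0.68 [0.272 0.396 0.016] [212. 277.]
top sleeve_a 0.65 [ 0.658 -0.049  0.141] [352. 150.]
top sleeve_a 0.64 [0.445 0.34  0.022] [231. 223.]
top sleeve_a 0.59 [0.268 0.261 0.017] [254. 278.]
top crate 0.87 [0.506 0.248 0.004] [260. 205.]
top crate 0.49 [0.567 0.158 0.024] [287. 186.]
[[ 0.001 -0.971 -0.239  0.066]
 [ 1.     0.001 -0.001 -0.001]
 [ 0.001 -0.239  0.971 -0.142]
 [ 0.     0.     0.     1.   ]] 65.70646984690485
```

Call:
{"op": "servo_tool", "data": {
  "deltas": [0.012,-0.047,-0.003,0,0,0,0.6,0.012,-0.047,-0.003,0,0,0,0.6,0.012,-0.047,-0.003,0,0,0,0.6,0.012,-0.047,-0.003,0,0,0,0.6,0.012,-0.047,-0.003,0,0,0,0.6,0.012,-0.047,-0.003,0,0,0,0.6,0.012,-0.047,-0.003,0,0,0,0.6,0.012,-0.047,-0.003,0,0,0,0.6,0.012,-0.047,-0.003,0,0,0,0.6,0.012,-0.047,-0.003,0,0,0,0.6]
}}

```text
time_s: 6.6
tool_pos: [0.5543, 0.2362, 0.2252]
ee_rot: [1.0, 0.002, -0.002, 0.001]
force: [0.3, -0.4, -0.5]
grip_width: 0.0555
gripper_force: 0.0
```

Call:
{"op": "servo_tool", "data": {
  "deltas": [0.01,-0.012,0,0,0,5.8,0.6,0,0,0,0,0,0,0.6,0,0,0,0,0,0,0.6]
}}

```text
time_s: 6.9
tool_pos: [0.5643, 0.2449, 0.2255]
ee_rot: [0.999, -0.048, -0.002, 0.002]
force: [0.1, -0.0, -0.1]
grip_width: 0.056
gripper_force: 0.0
```

```bash
python3 - <<'E'
from h import *
st(); x=snap('wrist','w1.png'); sleeves('wrist',x); spots('wrist',['sleeve_a'],x[0],.4)
E
```

```text
t 6.9 pos [0.5643 0.2449 0.2255] yaw -5.53 z [-0.004 -0.003 -1.   ] F [ 0.1 -0.  -0.1] w 0.056 gf 0.0 j [-0.48  0.58  0.05  1.55 -0.03  1.02 -2.08]
blue mid [0.575 0.25  0.04 ] len 0.088 axis deg 173.7 a 287 283
blue mid [0.506 0.282 0.037] len 0.073 axis deg 132.0 a 88 287
blue mid [0.447 0.252 0.039] len 0.091 axis deg 169.8 a 263 350
blue mid [0.442 0.284 0.036] len 0.094 axis deg 32.1 a 263 88
blue mid [0.441 0.328 0.034] len 0.089 axis deg 154.6 a 103 88
blue mid [0.402 0.304 0.037] len 0.088 axis deg 90.9 a 103 263
orange mid [0.568 0.166 0.037] len 0.088 axis deg 14.9 a 128 112
wrist sleeve_a 0.91 [0.578 0.247 0.024] [319. 167.]
wrist sleeve_a 0.72 [ 0.658 -0.046  0.139] [601.  88.]
wrist sleeve_a 0.66 [0.507 0.503 0.014] [141. 237.]
```

View pics/w1.png

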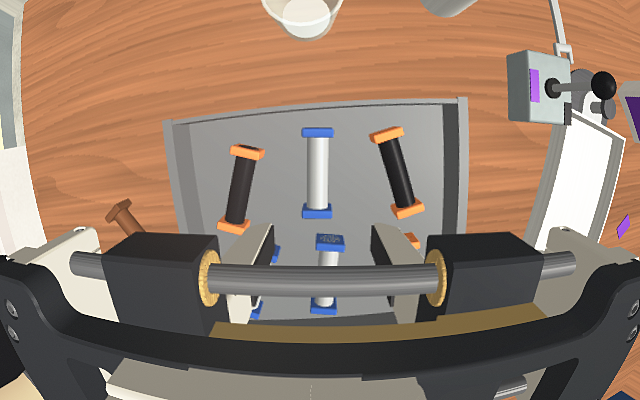

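The wrist view shows S1 (steel with blue collars) at (318,170), lying in the crate between two orange-collared blanks at (240,188) and (400,172). I grasp S1.

Call:
{"op": "servo_tool", "data": {
  "deltas": [0.01,-0.004,0.04,0,0,0,0.6,0,0,0.045,0,0,0,0.6,0,0,0.045,0,0,0,0.6,0,0,0.035,0,0,0,0.6,0,0,0.026,0,0,0,0.6,0,0,0,0,0,0,0.6,0,0,0,0,0,0,0,0,0,0,0,0,0,0,0,0,0,0,0,0,0]
}}

```text
time_s: 7.9
tool_pos: [0.5767, 0.2496, 0.0387]
ee_rot: [0.999, -0.049, 0.001, -0.001]
force: [0.7, -0.1, 0.2]
grip_width: 0.0361
gripper_force: 0.0
```

```bash
python3 -c "
from h import *
st()"
```

```text
t 7.9 pos [0.5767 0.2496 0.0387] yaw -5.61 z [ 0.003  0.001 -1.   ] F [ 0.7 -0.1  0.2] w 0.0361 gf 0.0 j [-0.47  0.82  0.04  1.67 -0.05  0.64 -2.07]
```

Call:
{"op": "servo_tool", "data": {
  "deltas": [0,0,0.004,0,0,0,0,0,0,0,0,0,0,0,0,0,0,0,0,0,0,0,0,-0.02,0,0,0,0,0,0,-0.045,0,0,0,0,0,0,-0.048,0,0,0,0,0,0,-0.05,0,0,0,0]
}}

```text
time_s: 8.6
tool_pos: [0.5746, 0.2491, 0.1962]
ee_rot: [0.999, -0.049, -0.001, 0.001]
force: [0.5, 0.7, -1.8]
grip_width: 0.0231
gripper_force: 30.0
```

Call:
{"op": "servo_tool", "data": {
  "deltas": [0.004,0.044,0,0,0,0,0,0.004,0.044,0,0,0,0,0,0.004,0.044,0,0,0,0,0,0.004,0.044,0,0,0,0,0,0.004,0.044,0,0,0,0,0,0.004,0.044,0,0,0,0,0,0.004,0.044,0,0,0,0,0,0.004,0.044,0,0,0,0,0,0.004,0.044,0,0,0,0,0]
}}

```text
time_s: 9.5
tool_pos: [0.572, -0.1496, 0.1951]
ee_rot: [0.999, -0.049, -0.001, -0.0]
force: [0.5, 0.4, -1.7]
grip_width: 0.0235
gripper_force: 30.0
```

Call:
{"op": "servo_tool", "data": {
  "deltas": [0,0,0,0,0,-8.5,0,0,0,0,0,0,-8.5,0,0,0,0,0,0,-8.5,0,0,0,0,0,0,-8.5,0,0,0,0,0,0,-8.5,0,0,0,0,0,0,-8.5,0,0,0,0,0,0,-8.5,0,0,0,0,0,0,-8.5,0,0,0,0,0,0,-8.5,0,0,0,0,0,0,-3.4,0]
}}

```text
time_s: 10.5
tool_pos: [0.572, -0.1483, 0.1949]
ee_rot: [0.796, 0.605, -0.001, -0.001]
force: [0.4, -0.1, -1.7]
grip_width: 0.0231
gripper_force: 30.0
```

```bash
python3 -c "
from h import *
st(); snap('wrist','w2.png')"
```

```text
t 10.5 pos [ 0.572  -0.1483  0.1949] yaw 74.52 z [-0.002  0.001 -1.   ] F [ 0.4 -0.1 -1.7] w 0.0231 gf 30.0 j [ 0.43  0.59 -0.34  1.66  0.23  0.94 -0.27]
```

View pics/w2.png

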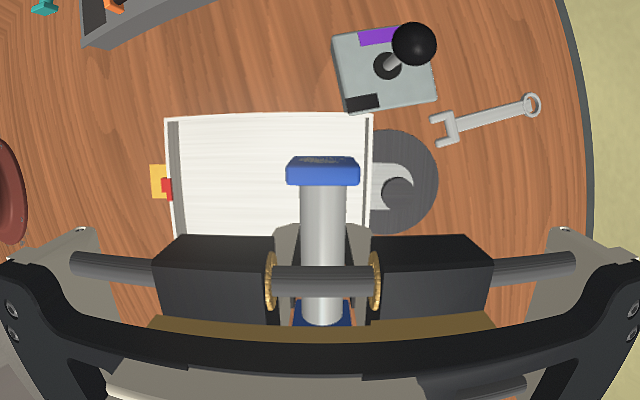

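The wrist view shows the sleeve gripped and lined up over the pin end of the tray, at (322,230). The pointer is over the yellow tile at (162,185). I lower and release.

Call:
{"op": "servo_tool", "data": {
  "deltas": [0,0,0.045,0,0,0,0,0,0,0.045,0,0,0,0,0,0,0.035,0,0,0,0,0,0,0.015,0,0,0,0,0,0,0.006,0,0,0,0,0,0,0.001,0,0,0,0]
}}

```text
time_s: 11.15
tool_pos: [0.5735, -0.1481, 0.049]
ee_rot: [0.797, 0.604, 0.0, 0.0]
force: [-0.1, 0.5, -1.1]
grip_width: 0.0233
gripper_force: 30.0
```

Call:
{"op": "servo_tool", "data": {
  "deltas": [0,0,0,0,0,0,0.37,0,0,0,0,0,0,0.37,0,0,0,0,0,0,0.37]
}}

```text
time_s: 11.45
tool_pos: [0.574, -0.1484, 0.0504]
ee_rot: [0.797, 0.604, 0.001, 0.001]
force: [0.0, -1.1, 0.3]
grip_width: 0.034
gripper_force: 0.0
```

Call:
{"op": "servo_tool", "data": {
  "deltas": [0,0,-0.02,0,0,0,0.37,0,0,-0.04,0,0,0,0.37,0,0,-0.05,0,0,0,0.37,0,0,-0.05,0,0,0,0.37]
}}

```text
time_s: 11.85
tool_pos: [0.5727, -0.1482, 0.2111]
ee_rot: [0.797, 0.604, 0.0, 0.0]
force: [1.2, -0.2, -0.3]
grip_width: 0.0343
gripper_force: 0.0
```

```bash
python3 - <<'E'
from h import *
st(); x=tray(); sleeves('top',x); sleeves('top',x,(.35,.65,-.3,0))
E
```

```text
t 11.85 pos [ 0.5727 -0.1482  0.2111] yaw 74.3 z [ 0.001  0.    -1.   ] F [ 1.2 -0.2 -0.3] w 0.0343 gf 0.0 j [ 0.43  0.58 -0.35  1.64  0.23  0.97 -0.27]
top tray_floor 0.87 [ 0.517 -0.138  0.021] [376. 201.]
pointer [ 0.409 -0.103  0.025] 39 q 0.001472915035507505
blue mid [0.485 0.278 0.039] len 0.079 axis deg 93.0 a 36 37
blue mid [0.442 0.336 0.04 ] len 0.09 axis deg 154.5 a 39 37
blue mid [0.441 0.286 0.039] len 0.104 axis deg 35.9 a 38 37
blue mid [0.443 0.247 0.039] len 0.09 axis deg 169.0 a 38 36
blue mid [0.4   0.306 0.04 ] len 0.1 axis deg 88.1 a 38 39
orange mid [0.561 0.334 0.041] len 0.089 axis deg 160.3 a 43 41
orange mid [0.565 0.155 0.037] len 0.089 axis deg 13.1 a 42 38
orange mid [0.432 0.148 0.041] len 0.09 axis deg 1.2 a 37 35
```

Call:
{"op": "servo_tool", "data": {
  "deltas": [0.0385,-0.0257,0,0,0,0,0.5,0.0385,-0.0257,0,0,0,0,0.5,0.0385,-0.0257,0,0,0,0,0.5,0.0385,-0.0257,0,0,0,0,0.5,0.0385,-0.0257,0,0,0,0,0.5,0.0385,-0.0257,0,0,0,0,0.5,0.0385,-0.0257,0,0,0,0,0.5,0.0385,-0.0257,0,0,0,0,0.5,0.0385,-0.0257,0,0,0,0,0.5]
}}

```text
time_s: 12.85
tool_pos: [0.4431, 0.2495, 0.209]
ee_rot: [0.797, 0.604, 0.0, 0.0]
force: [0.7, -0.3, 0.1]
grip_width: 0.0466
gripper_force: 0.0
```

Call:
{"op": "servo_tool", "data": {
  "deltas": [0,0,0,0,0,-8.5,0.5,0,0,0,0,0,-8.5,0.5,0,0,0,0,0,-8.5,0.5,0,0,0,0,0,-8.5,0.5,0,0,0,0,0,-8.5,0.5,0,0,0,0,0,-8.5,0.5,0,0,0,0,0,-8.5,0.5,0,0,0,0,0,-8.5,0.5,0,0,0,0,0,-8.5,0.5,0,0,0,0,0,-8.5,0.5]
}}

```text
time_s: 13.85
tool_pos: [0.4439, 0.2477, 0.2088]
ee_rot: [0.177, 0.984, 0.0, 0.0]
force: [0.5, -0.1, 0.0]
grip_width: 0.0466
gripper_force: 0.0
```

Call:
{"op": "servo_tool", "data": {
  "deltas": [0,0,0,0,0,-8.5,0.5,0,0,0,0,0,-1.2,0.5,0,0,0,0,0,0,0.5]
}}

```text
time_s: 14.15
tool_pos: [0.4439, 0.2478, 0.2087]
ee_rot: [0.097, 0.995, 0.0, -0.0]
force: [-0.3, -0.5, 0.3]
grip_width: 0.0465
gripper_force: 0.0
```

```bash
python3 - <<'E'
from h import *
st(); x=snap('wrist','w3.png'); sleeves('wrist',x); spots('wrist',['sleeve_a'],x[0],.4)
E
```

```text
t 14.15 pos [0.4439 0.2478 0.2087] yaw 168.85 z [-0.  0. -1.] F [-0.3 -0.5  0.3] w 0.0465 gf 0.0 j [ 0.    0.56 -0.84  1.86  0.51  0.95  0.3 ]
blue mid [0.399 0.308 0.04 ] len 0.097 axis deg 88.6 a 326 338
blue mid [0.44  0.338 0.04 ] len 0.088 axis deg 155.4 a 348 338
blue mid [0.439 0.29  0.04 ] len 0.102 axis deg 36.1 a 348 326
blue mid [0.441 0.252 0.04 ] len 0.088 axis deg 169.8 a 346 326
blue mid [0.482 0.282 0.039] len 0.076 axis deg 93.4 a 346 348
wrist sleeve_a 0.97 [0.508 0.506 0.018] [526. 193.]
wrist sleeve_a 0.91 [0.263 0.401 0.016] [423.   3.]
wrist sleeve_a 0.88 [0.441 0.253 0.023] [325. 178.]
wrist sleeve_a 0.82 [0.439 0.339 0.024] [402. 162.]
wrist sleeve_a 0.8 [0.371 0.524 0.018] [528.  85.]
wrist sleeve_a 0.71 [0.265 0.26  0.015] [300.  21.]
```

Call:
{"op": "servo_tool", "data": {
  "deltas": [0,0.002,0.045,0,0,0,0.5,0,0,0.045,0,0,0,0.5,0,0,0.045,0,0,0,0.5,0,0,0.03,0,0,0,0.5,0,0,0.009,0,0,0,0.5,0,0,0,0,0,0,0.5,0,0,0,0,0,0,0,0,0,0,0,0,0,0,0,0,0,0,0,0,0,0,0,0,0,0,0,0]
}}

```text
time_s: 15.25
tool_pos: [0.4451, 0.2504, 0.0359]
ee_rot: [0.096, 0.995, 0.001, 0.001]
force: [-1.0, -0.6, 4.3]
grip_width: 0.0233
gripper_force: 30.0
```

Call:
{"op": "servo_tool", "data": {
  "deltas": [0,0,0,0,0,0,0,0,0,-0.02,0,0,0,0,0,0,-0.045,0,0,0,0,0,0,-0.048,0,0,0,0,0,0,-0.05,0,0,0,0,0,0,0,0,0,0,0]
}}

```text
time_s: 15.85
tool_pos: [0.4467, 0.253, 0.2038]
ee_rot: [0.096, 0.995, 0.004, 0.005]
force: [0.7, 1.0, -1.7]
grip_width: 0.0232
gripper_force: 30.0
```

```bash
python3 -c "
from h import *
st()"
```

```text
t 15.85 pos [0.4467 0.253  0.2038] yaw 168.98 z [ 0.011  0.008 -1.   ] F [ 0.7  1.  -1.7] w 0.0232 gf 30.0 j [-0.01  0.57 -0.84  1.86  0.53  0.93  0.29]
```

Call:
{"op": "servo_tool", "data": {
  "deltas": [-0.016,-0.0405,0,0,0,0,0,-0.016,-0.0405,0,0,0,0,0,-0.016,-0.0405,0,0,0,0,0,-0.016,-0.0405,0,0,0,0,0,-0.016,-0.0405,0,0,0,0,0,-0.016,-0.0405,0,0,0,0,0,-0.016,-0.0405,0,0,0,0,0,-0.016,-0.0405,0,0,0,0,0,-0.016,-0.0405,0,0,0,0,0]
}}

```text
time_s: 16.75
tool_pos: [0.5152, -0.1375, 0.1965]
ee_rot: [0.096, 0.995, -0.0, -0.001]
force: [0.8, 0.5, -1.8]
grip_width: 0.0233
gripper_force: 30.0
```

Call:
{"op": "servo_tool", "data": {
  "deltas": [0,0,0,0,0,8.5,0,0,0,0,0,0,8.5,0,0,0,0,0,0,8.5,0,0,0,0,0,0,8.5,0,0,0,0,0,0,8.5,0,0,0,0,0,0,8.5,0,0,0,0,0,0,8.5,0,0,0,0,0,0,8.5,0,0,0,0,0,0,8.5,0,0,0,0,0,0,8.5,0]
}}

```text
time_s: 17.75
tool_pos: [0.515, -0.1354, 0.1964]
ee_rot: [0.745, 0.667, -0.001, -0.001]
force: [-0.5, -0.7, -2.0]
grip_width: 0.0234
gripper_force: 30.0
```

Call:
{"op": "servo_tool", "data": {
  "deltas": [0,0,0,0,0,8.5,0,0,0,0,0,0,1.1,0,0,0,0,0,0,0,0]
}}

```text
time_s: 18.05
tool_pos: [0.5154, -0.1352, 0.1969]
ee_rot: [0.796, 0.606, -0.001, -0.001]
force: [0.7, 0.0, -1.9]
grip_width: 0.0231
gripper_force: 30.0
```

```bash
python3 -c "
from h import *
st(); x=snap('wrist','w4.png'); sleeves('wrist',x,(.35,.68,-.3,0))"
```

```text
t 18.05 pos [ 0.5154 -0.1352  0.1969] yaw 74.56 z [-0.002  0.    -1.   ] F [ 0.7  0.  -1.9] w 0.0231 gf 30.0 j [ 0.49  0.52 -0.41  1.81  0.26  0.87 -0.31]
blue mid [ 0.573 -0.147  0.052] len 0.086 axis deg 76.0 a 232 395
blue mid [ 0.546 -0.139  0.126] len 0.107 axis deg 108.4 a 232 1503
blue mid [ 0.545 -0.138  0.125] len 0.101 axis deg 40.0 a 1027 395
blue mid [ 0.518 -0.129  0.199] len 0.085 axis deg 74.5 a 1027 1503
```

View pics/w4.png

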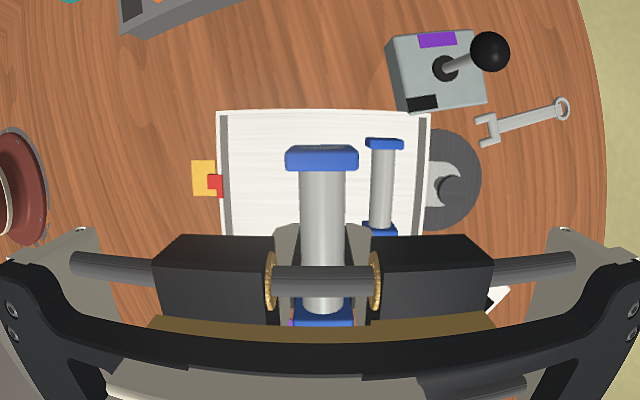

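The view shows S1 lying in the tray at (383,190) and S3 held above the tray's middle at (322,230). I lower S3.

Call:
{"op": "servo_tool", "data": {
  "deltas": [0,0,0.045,0,0,0,0,0,0,0.045,0,0,0,0,0,0,0.035,0,0,0,0,0,0,0.015,0,0,0,0,0,0,0.008,0,0,0,0,0,0,0.001,0,0,0,0]
}}

```text
time_s: 18.7
tool_pos: [0.516, -0.1352, 0.0482]
ee_rot: [0.796, 0.605, -0.0, -0.0]
force: [-0.7, 0.7, -2.0]
grip_width: 0.023
gripper_force: 30.0
```

Call:
{"op": "servo_tool", "data": {
  "deltas": [0,0,0,0,0,0,0.37,0,0,0,0,0,0,0.37,0,0,0,0,0,0,0.37]
}}

```text
time_s: 19.0
tool_pos: [0.5169, -0.1355, 0.0496]
ee_rot: [0.797, 0.605, 0.001, 0.001]
force: [0.5, -0.2, 0.3]
grip_width: 0.0339
gripper_force: 0.0
```

Call:
{"op": "servo_tool", "data": {
  "deltas": [0,0,-0.02,0,0,0,0.37,0,0,-0.04,0,0,0,0.37,0,0,-0.05,0,0,0,0.37,0,0,-0.05,0,0,0,0.37]
}}

```text
time_s: 19.4
tool_pos: [0.5158, -0.1353, 0.2108]
ee_rot: [0.796, 0.605, 0.0, -0.0]
force: [1.4, -0.5, 0.2]
grip_width: 0.0341
gripper_force: 0.0
```

```bash
python3 - <<'E'
from h import *
st(); x=tray(); sleeves('top',x); 
E
```

```text
t 19.4 pos [ 0.5158 -0.1353  0.2108] yaw 74.42 z [ 0.  0. -1.] F [ 1.4 -0.5  0.2] w 0.0341 gf 0.0 j [ 0.5   0.5  -0.42  1.8   0.25  0.9  -0.31]
top tray_floor 0.68 [ 0.516 -0.137  0.021] [375. 202.]
pointer [ 0.409 -0.103  0.026] 39 q -0.0008449045903282659
blue mid [0.443 0.337 0.035] len 0.09 axis deg 154.8 a 40 37
orange mid [0.562 0.335 0.037] len 0.09 axis deg 160.4 a 43 42
orange mid [0.564 0.155 0.04 ] len 0.089 axis deg 13.4 a 42 39
orange mid [0.432 0.149 0.038] len 0.089 axis deg 0.7 a 37 35
```

Call:
{"op": "servo_tool", "data": {
  "deltas": [0.0436,-0.0199,0,0,0,0,0.5,0.0436,-0.0199,0,0,0,0,0.5,0.0436,-0.0199,0,0,0,0,0.5,0.0436,-0.0199,0,0,0,0,0.5,0.0436,-0.0199,0,0,0,0,0.5,0.0436,-0.0199,0,0,0,0,0.5,0.0436,-0.0199,0,0,0,0,0.5,0.0436,-0.0199,0,0,0,0,0.5,0.0436,-0.0199,0,0,0,0,0.5,0.0436,-0.0199,0,0,0,0,0.5]
}}

```text
time_s: 20.5
tool_pos: [0.4411, 0.3397, 0.2086]
ee_rot: [0.797, 0.605, 0.0, 0.0]
force: [0.1, 0.1, -0.6]
grip_width: 0.0465
gripper_force: 0.0
```

Call:
{"op": "servo_tool", "data": {
  "deltas": [0,0,0,0,0,-8.5,0.5,0,0,0,0,0,-8.5,0.5,0,0,0,0,0,-8.5,0.5,0,0,0,0,0,-8.5,0.5,0,0,0,0,0,-8.5,0.5,0,0,0,0,0,-8.5,0.5,0,0,0,0,0,-8.5,0.5,0,0,0,0,0,-8.5,0.5,0,0,0,0,0,-8.5,0.5,0,0,0,0,0,-4.1,0.5]
}}

```text
time_s: 21.5
tool_pos: [0.4417, 0.3377, 0.2083]
ee_rot: [0.214, 0.977, -0.0, -0.0]
force: [-0.1, -0.3, 0.2]
grip_width: 0.0462
gripper_force: 0.0
```

Call:
{"op": "servo_tool", "data": {
  "deltas": [0,0,0,0,0,0,0.5]
}}

```text
time_s: 21.6
tool_pos: [0.4417, 0.3377, 0.2083]
ee_rot: [0.217, 0.976, -0.0, -0.0]
force: [-0.4, -0.7, -0.5]
grip_width: 0.0464
gripper_force: 0.0
```

```bash
python3 - <<'E'
from h import *
st(); x=snap('wrist','w5.png'); sleeves('wrist',x); spots('wrist',['sleeve_a'],x[0],.4)
E
```

```text
t 21.6 pos [0.4417 0.3377 0.2083] yaw 154.98 z [-0. -0. -1.] F [-0.4 -0.7 -0.5] w 0.0464 gf 0.0 j [-0.18  0.63 -0.83  1.73  0.53  1.02 -0.07]
blue mid [0.441 0.343 0.039] len 0.088 axis deg 155.5 a 339 333
wrist sleeve_a 0.86 [0.267 0.402 0.015] [307.  15.]
wrist sleeve_a 0.81 [0.266 0.263 0.014] [196.  72.]
wrist sleeve_a 0.81 [0.508 0.506 0.017] [474. 174.]
wrist sleeve_a 0.71 [0.444 0.342 0.023] [326. 183.]
wrist sleeve_a 0.63 [0.366 0.527 0.017] [446.  53.]
```

Call:
{"op": "servo_tool", "data": {
  "deltas": [0,0.002,0.045,0,0,0,0.5,0,0,0.045,0,0,0,0.5,0,0,0.045,0,0,0,0.5,0,0,0.03,0,0,0,0.5,0,0,0.009,0,0,0,0.5,0,0,0,0,0,0,0.5,0,0,0,0,0,0,0,0,0,0,0,0,0,0,0,0,0,0,0,0,0,0,0,0,0,0,0,0]
}}

```text
time_s: 22.7
tool_pos: [0.4433, 0.3405, 0.0361]
ee_rot: [0.217, 0.976, 0.001, 0.001]
force: [-0.7, -1.2, 4.7]
grip_width: 0.0228
gripper_force: 30.0
```

Call:
{"op": "servo_tool", "data": {
  "deltas": [0,0,0,0,0,0,0,0,0,-0.02,0,0,0,0,0,0,-0.045,0,0,0,0,0,0,-0.048,0,0,0,0,0,0,-0.05,0,0,0,0,0,0,0,0,0,0,0]
}}

```text
time_s: 23.3
tool_pos: [0.4444, 0.3436, 0.2044]
ee_rot: [0.217, 0.976, 0.006, 0.004]
force: [0.3, 1.7, -1.3]
grip_width: 0.0234
gripper_force: 30.0
```

```bash
python3 -c "
from h import *
st()"
```

```text
t 23.3 pos [0.4444 0.3436 0.2044] yaw 154.99 z [ 0.01  0.01 -1.  ] F [ 0.3  1.7 -1.3] w 0.0234 gf 30.0 j [-0.19  0.64 -0.82  1.73  0.54  1.   -0.08]
```

Call:
{"op": "servo_tool", "data": {
  "deltas": [-0.0209,-0.0408,0,0,0,0,0,-0.0209,-0.0408,0,0,0,0,0,-0.0209,-0.0408,0,0,0,0,0,-0.0209,-0.0408,0,0,0,0,0,-0.0209,-0.0408,0,0,0,0,0,-0.0209,-0.0408,0,0,0,0,0,-0.0209,-0.0408,0,0,0,0,0,-0.0209,-0.0408,0,0,0,0,0,-0.0209,-0.0408,0,0,0,0,0,-0.0209,-0.0408,0,0,0,0,0]
}}

```text
time_s: 24.3
tool_pos: [0.4584, -0.1203, 0.1968]
ee_rot: [0.217, 0.976, -0.0, -0.001]
force: [2.0, 0.3, -1.5]
grip_width: 0.0233
gripper_force: 30.0
```

Call:
{"op": "servo_tool", "data": {
  "deltas": [0,0,0,0,0,8.5,0,0,0,0,0,0,8.5,0,0,0,0,0,0,8.5,0,0,0,0,0,0,8.5,0,0,0,0,0,0,8.5,0,0,0,0,0,0,8.5,0,0,0,0,0,0,8.5,0,0,0,0,0,0,8.5,0,0,0,0,0,0,8.5,0,0,0,0,0,0,4.1,0]
}}

```text
time_s: 25.3
tool_pos: [0.4585, -0.1181, 0.1967]
ee_rot: [0.798, 0.603, -0.001, -0.001]
force: [-0.5, 0.3, -1.5]
grip_width: 0.0232
gripper_force: 30.0
```

Call:
{"op": "servo_tool", "data": {
  "deltas": [0,0,0,0,0,0,0]
}}

```text
time_s: 25.4
tool_pos: [0.4586, -0.1181, 0.1968]
ee_rot: [0.796, 0.605, -0.001, -0.001]
force: [0.1, 0.9, -1.6]
grip_width: 0.0231
gripper_force: 30.0
```

```bash
python3 -c "
from h import *
st(); x=snap('wrist','w6.png'); sleeves('wrist',x,(.35,.68,-.3,0))"
```

```text
t 25.4 pos [ 0.4586 -0.1181  0.1968] yaw 74.42 z [-0.002 -0.    -1.   ] F [ 0.1  0.9 -1.6] w 0.0231 gf 30.0 j [ 0.56  0.45 -0.51  1.97  0.3   0.8  -0.38]
blue mid [ 0.582 -0.127  0.051] len 0.087 axis deg 73.9 a 395 374
blue mid [ 0.549 -0.128  0.051] len 0.092 axis deg 117.0 a 395 379
blue mid [ 0.517 -0.129  0.051] len 0.087 axis deg 75.6 a 306 379
blue mid [ 0.489 -0.122  0.126] len 0.104 axis deg 109.1 a 306 1527
blue mid [ 0.488 -0.121  0.123] len 0.104 axis deg 40.7 a 919 379
blue mid [ 0.461 -0.114  0.198] len 0.085 axis deg 74.2 a 919 1527
```

View pics/w6.png

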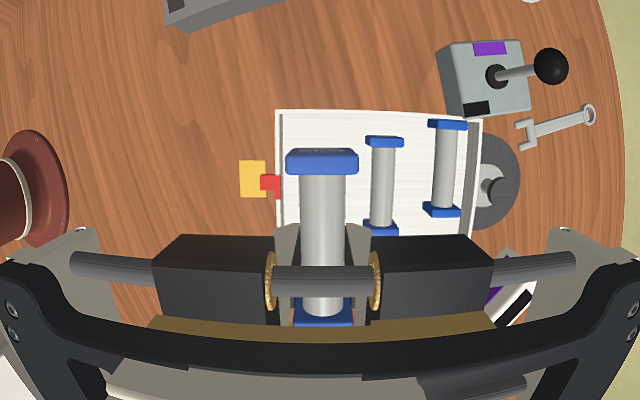

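The wrist view shows S2 held at (322,230) and S3 in the tray at (383,185). S1 has been knocked to (447,168) but still lies flat in the tray with its collar tops at 51 mm. I lower S2.

Call:
{"op": "servo_tool", "data": {
  "deltas": [0,0,0.045,0,0,0,0,0,0,0.045,0,0,0,0,0,0,0.035,0,0,0,0,0,0,0.015,0,0,0,0,0,0,0.008,0,0,0,0,0,0,0.001,0,0,0,0]
}}

```text
time_s: 26.05
tool_pos: [0.4592, -0.1179, 0.0481]
ee_rot: [0.796, 0.605, -0.0, -0.001]
force: [0.5, -0.3, -1.7]
grip_width: 0.0235
gripper_force: 30.0
```

Call:
{"op": "servo_tool", "data": {
  "deltas": [0,0,0,0,0,0,0.37,0,0,0,0,0,0,0.37,0,0,0,0,0,0,0.37]
}}

```text
time_s: 26.35
tool_pos: [0.4602, -0.1184, 0.0494]
ee_rot: [0.797, 0.605, 0.001, 0.001]
force: [-0.1, 0.2, 1.4]
grip_width: 0.0344
gripper_force: 0.0
```

Call:
{"op": "servo_tool", "data": {
  "deltas": [0,0,-0.02,0,0,0,0.37,0,0,-0.04,0,0,0,0.37,0,0,-0.05,0,0,0,0.37,0,0,-0.05,0,0,0,0.37,0,0,0,0,0,0,0]
}}

```text
time_s: 26.85
tool_pos: [0.4638, -0.1183, 0.2153]
ee_rot: [0.797, 0.604, 0.005, 0.006]
force: [1.3, -0.0, 0.1]
grip_width: 0.0299
gripper_force: 0.0
```

```bash
python3 - <<'E'
from h import *
st(); x=snap('wrist','w7.png'); sleeves('wrist',x,(.35,.68,-.3,0)); x=tray(); sleeves('top',x)
spots('top',['lever_box','jog_knob'],x[0]); 
E
```

```text
t 26.85 pos [ 0.4638 -0.1183  0.2153] yaw 74.38 z [ 0.015 -0.003 -1.   ] F [ 1.3 -0.   0.1] w 0.0299 gf 0.0 j [ 0.59  0.43 -0.54  1.94  0.29  0.84 -0.38]
blue mid [ 0.582 -0.127  0.052] len 0.087 axis deg 73.5 a 331 315
blue mid [ 0.549 -0.128  0.053] len 0.092 axis deg 117.1 a 331 349
blue mid [ 0.491 -0.122  0.051] len 0.105 axis deg 109.5 a 198 290
blue mid [ 0.518 -0.129  0.052] len 0.086 axis deg 77.4 a 198 349
blue mid [ 0.462 -0.115  0.052] len 0.089 axis deg 74.4 a 239 290
blue mid [ 0.489 -0.123  0.052] len 0.106 axis deg 42.4 a 239 349
top tray_floor 0.79 [ 0.519 -0.137  0.021] [375. 201.]
pointer [ 0.417 -0.1    0.026] 5 q -0.023354665931259344
orange mid [0.561 0.335 0.039] len 0.089 axis deg 159.2 a 43 42
orange mid [0.565 0.155 0.036] len 0.089 axis deg 13.1 a 41 38
orange mid [0.432 0.149 0.037] len 0.089 axis deg 0.6 a 37 35
top lever_box 0.84 [ 0.658 -0.049  0.   ] [348. 162.]
top lever_box 0.71 [0.57  0.156 0.023] [287. 186.]
top jog_knob 0.41 [ 0.66  -0.052  0.138] [353. 150.]
```

View pics/w7.png

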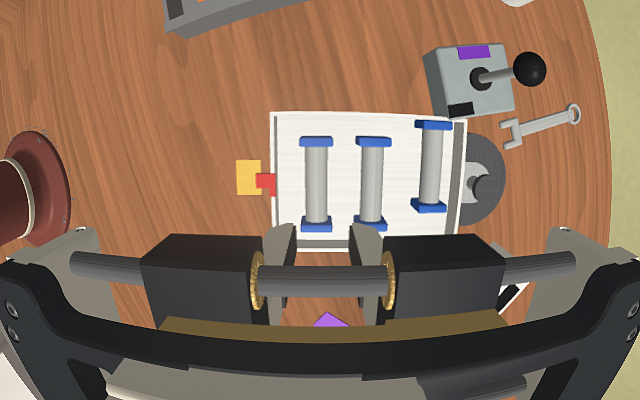

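All three sleeves lie flat in the tray, at about (316,183), (373,183) and (432,165), with the pointer over yellow at (265,184). Next is the push to violet from the +y side.

Call:
{"op": "servo_tool", "data": {
  "deltas": [0.04,-0.002,0,0,0,0,0,0.04,-0.002,0,0,0,0,0,0.04,-0.003,0,0,0,0,0,0,0,0,0,0,0,0,0,0,0.045,0,0,0,0,0,0,0.045,0,0,0,0,0,0,0.045,0,0,0,0,0,0,0.034,0,0,0,0,0,0,0,0,0,0,0]
}}

```text
time_s: 28.0
tool_pos: [0.4809, -0.0014, 0.035]
ee_rot: [0.796, 0.605, -0.005, -0.003]
force: [-1.0, -0.4, 0.1]
grip_width: 0.0003
gripper_force: 0.0
```

```bash
cat >> h.py <<'E'
def rel():
    s=manip.observe(); w=s['tool_pos'][:2]-PIN; R=Ro.from_quat(s['ee_rot']).as_matrix(); y=np.degrees(np.arctan2(R[1,0],R[0,0]))
    a=np.radians(y+90); u=np.array([np.cos(a),np.sin(a)]); n=np.array([u[1],-u[0]])
    print('tool-q',round(np.radians(y-74.3),3),'s',round(w@u,4),'lat',round(w@n,4))
E
python3 -c "
from h import *
st(); rel()"
```

```text
t 28.0 pos [ 0.4809 -0.0014  0.035 ] yaw 74.44 z [-0.012 -0.001 -1.   ] F [-1.  -0.4  0.1] w 0.0003 gf 0.0 j [ 0.18  0.72 -0.33  2.08  0.53  0.44 -0.84]
tool-q 0.003 s 0.198 lat 0.1178
```

Call:
{"op": "servo_tool", "data": {
  "deltas": [0,0,-0.008,0,0,0,0,-0.015,0,0,0,0,0,0,-0.012,0,0,0,0,0,0,-0.0098,-0.0043,0,0,0,-2.87,0,-0.0098,-0.0043,0,0,0,-2.87,0,-0.0098,-0.0043,0,0,0,-2.87,0,-0.0098,-0.0043,0,0,0,-2.87,0]
}}

```text
time_s: 28.7
tool_pos: [0.4559, -0.0611, 0.0499]
ee_rot: [0.731, 0.682, 0.004, 0.002]
force: [2.4, 1.8, -0.4]
grip_width: 0.0007
gripper_force: 1.5
```

```bash
python3 -c "
from h import *
st(); rel(); tray()"
```

```text
t 28.7 pos [ 0.4559 -0.0611  0.0499] yaw 86.01 z [ 0.008  0.002 -1.   ] F [ 2.4  1.8 -0.4] w 0.0007 gf 1.5 j [ 0.36  0.68 -0.4   2.14  0.63  0.43 -0.61]
tool-q 0.204 s 0.1911 lat 0.0938
top tray_floor 0.77 [ 0.515 -0.158  0.021] [382. 202.]
pointer [ 0.393 -0.138  0.019] 8 q 0.1531461001860479
```

Call:
{"op": "servo_tool", "data": {
  "deltas": [-0.0096,-0.0045,0,0,0,-2.87,0,-0.0096,-0.0045,0,0,0,-2.87,0,-0.0096,-0.0045,0,0,0,-2.87,0,-0.0096,-0.0045,0,0,0,-2.87,0,-0.0096,-0.0045,0,0,0,-2.87,0,-0.0096,-0.0045,0,0,0,-2.87,0,-0.0096,-0.0045,0,0,0,-2.87,0,-0.0096,-0.0045,0,0,0,-2.87,0,-0.0096,-0.0045,0,0,0,-2.87,0,-0.0096,-0.0045,0,0,0,-2.87,0]
}}

```text
time_s: 29.8
tool_pos: [0.4252, -0.1615, 0.0491]
ee_rot: [0.54, 0.842, 0.002, 0.001]
force: [1.1, 2.5, 1.2]
grip_width: 0.0008
gripper_force: 1.4
```

Call:
{"op": "servo_tool", "data": {
  "deltas": [-0.0096,-0.0045,0,0,0,-2.87,0,-0.0096,-0.0045,0,0,0,-2.87,0,0,0,0,0,0,0,0]
}}

```text
time_s: 30.1
tool_pos: [0.4243, -0.1852, 0.0484]
ee_rot: [0.499, 0.866, -0.0, 0.001]
force: [0.9, 0.6, 0.3]
grip_width: 0.0006
gripper_force: 0.0
```

```bash
python3 -c "
from h import *
st(); rel(); tray()"
```

```text
t 30.1 pos [ 0.4243 -0.1852  0.0484] yaw 120.11 z [ 0.001 -0.001 -1.   ] F [0.9 0.6 0.3] w 0.0006 gf 0.0 j [ 0.76  0.73 -0.59  2.13  0.83  0.53  0.06]
tool-q 0.799 s 0.1952 lat 0.0933
top tray_floor 0.89 [ 0.529 -0.234  0.025] [404. 198.]
```

Call:
{"op": "servo_tool", "data": {
  "deltas": [-0.0088,-0.0042,0,0,0,-2.6,0,-0.0088,-0.0042,0,0,0,-2.6,0,0,0,0,0,0,0,0]
}}

```text
time_s: 30.5
tool_pos: [0.4261, -0.2034, 0.0479]
ee_rot: [0.459, 0.889, -0.0, 0.0]
force: [1.1, -0.4, -0.2]
grip_width: 0.0002
gripper_force: 0.0
```

Call:
{"op": "servo_tool", "data": {
  "deltas": [0.02,0,0,0,0,0,0,0.02,0,0,0,0,0,0,0,0,-0.045,0,0,0,0,0,0,-0.05,0,0,0,0,0,0,-0.05,0,0,0,0,0,0,-0.05,0,0,0,0,0,0,0,0,0,0,0]
}}

```text
time_s: 31.2
tool_pos: [0.4066, -0.1701, 0.2483]
ee_rot: [0.458, 0.889, 0.0, 0.006]
force: [0.1, 0.3, 0.2]
grip_width: 0.0004
gripper_force: 0.0
```

```bash
python3 - <<'E'
from h import *
st(); rel(); x=tray(); sleeves('top',x,(.35,.68,-.4,0)); x=snap('scene','s2.png'); x=tray('scene');spots('scene',['jog_knob','lever_box'],x[0])
cv2.imwrite('pics/s2c.png',cv2.resize(x[1][200:350,80:340,::-1],None,fx=3,fy=3))
E
```

```text
t 31.2 pos [ 0.4066 -0.1701  0.2483] yaw 125.42 z [ 0.011 -0.006 -1.   ] F [0.1 0.3 0.2] w 0.0004 gf 0.0 j [ 1.05  0.42 -0.97  1.98  0.43  0.95  0.48]
tool-q 0.892 s 0.1914 lat 0.1336
blue mid [ 0.577 -0.185  0.049] len 0.087 axis deg 121.7 a 25 29
scene tray_floor 0.7 [ 0.53  -0.238  0.015] [221. 281.]
pointer [ 0.436 -0.299  0.033] 14 q 0.8460788123402638
scene jog_knob 0.7 [ 0.659 -0.048 -0.005] [308. 274.]
scene jog_knob 0.53 [ 0.658 -0.048  0.141] [309. 231.]
scene lever_box 0.92 [ 0.659 -0.049 -0.002] [308. 274.]
```

View pics/s2c.png

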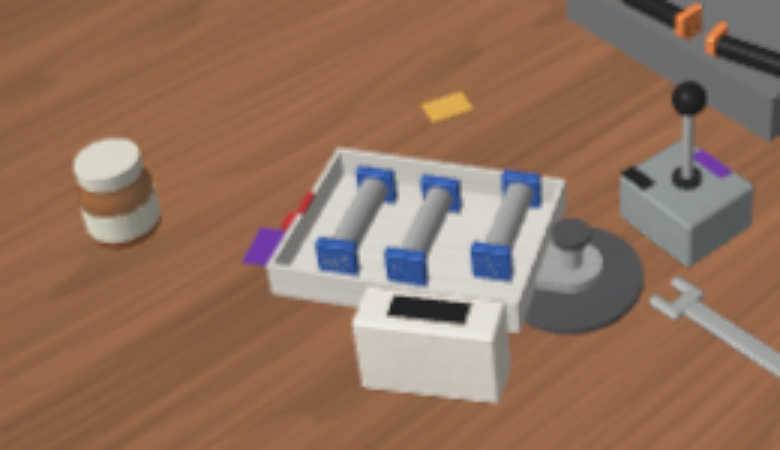

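The crop shows all three sleeves flat in the tray. The pointer at (297,213) is just short of the middle of the violet tile at (263,247), with q about 0.845. I nudge it about 0.05 rad further.

Call:
{"op": "servo_tool", "data": {
  "deltas": [0,0,0.05,0,0,0,0,0,0,0.05,0,0,0,0,0,0,0.05,0,0,0,0,0,0,0.045,0,0,0,0,0,0,0,0,0,0,0,-0.02,0,0,0,0,0,0,-0.015,0,0,0,0,0,0,-0.008,0,0,0,0,0,0,-0.008,0,0,0,0,0,0,0,0,0,0,0,0,0]
}}

```text
time_s: 32.55
tool_pos: [0.4319, -0.2125, 0.0482]
ee_rot: [0.458, 0.889, -0.0, -0.0]
force: [-0.4, -0.0, 0.3]
grip_width: 0.0007
gripper_force: 0.5
```

```bash
python3 - <<'E'
from h import *
st(); rel(); x=tray('scene');sleeves('scene',x,(.35,.68,-.4,0)); x=tray(); sleeves('top',x,(.35,.68,-.4,0))
E
```

```text
t 32.55 pos [ 0.4319 -0.2125  0.0482] yaw 125.45 z [-0.001 -0.    -1.   ] F [-0.4 -0.   0.3] w 0.0007 gf 0.5 j [ 0.83  0.76 -0.64  2.07  0.84  0.59  0.21]
tool-q 0.893 s 0.1953 lat 0.0844
scene tray_floor 0.72 [ 0.535 -0.244  0.016] [220. 283.]
pointer [ 0.444 -0.308  0.035] 14 q 0.8946151694606472
blue mid [ 0.491 -0.278  0.042] len 0.093 axis deg 124.8 a 137 63
blue mid [ 0.516 -0.262  0.042] len 0.109 axis deg 92.0 a 137 67
blue mid [ 0.584 -0.191  0.044] len 0.089 axis deg 124.5 a 134 59
blue mid [ 0.561 -0.217  0.042] len 0.097 axis deg 167.6 a 134 67
blue mid [ 0.542 -0.245  0.046] len 0.094 axis deg 126.1 a 80 67
blue mid [ 0.579 -0.189  0.048] len 0.091 axis deg 125.5 a 26 27
blue mid [ 0.552 -0.218  0.05 ] len 0.107 axis deg 170.9 a 16 27
blue mid [ 0.53  -0.244  0.053] len 0.093 axis deg 131.1 a 16 27
blue mid [ 0.526 -0.181  0.054] len 0.078 axis deg 47.0 a 16 26
```

Call:
{"op": "servo_tool", "data": {
  "deltas": [0.02,0,0,0,0,0,0,0.02,0,0,0,0,0,0,0,0,-0.05,0,0,0,0,0,0,-0.05,0,0,0,0,0,0,-0.05,0,0,0,0,0,0,-0.05,0,0,0,0,0,0,0,0,0,0,0]
}}

```text
time_s: 33.45
tool_pos: [0.4141, -0.1791, 0.254]
ee_rot: [0.457, 0.889, 0.001, 0.008]
force: [0.6, 1.0, 0.4]
grip_width: 0.0006
gripper_force: 0.0
```

Call:
{"op": "servo_tool", "data": {
  "deltas": [0,0,0,0,0,8.5,0,0,0,0,0,0,8.5,0,0,0,0,0,0,8.5,0,0,0,0,0,0,8.5,0,0,0,0,0,0,8.5,0,0,0,0,0,0,3,0,0,0,0,0,0,0,0]
}}

```text
time_s: 34.15
tool_pos: [0.4095, -0.1791, 0.2475]
ee_rot: [0.765, 0.644, -0.0, 0.0]
force: [0.5, 0.6, 0.3]
grip_width: 0.0005
gripper_force: 0.0
```

```bash
python3 - <<'E'
from h import *
st(); x=tray('top'); sleeves('top',x,(.35,.68,-.4,0)); x=tray('scene'); 
E
```

```text
t 34.15 pos [ 0.4095 -0.1791  0.2475] yaw 80.11 z [ 0.    -0.001 -1.   ] F [0.5 0.6 0.3] w 0.0005 gf 0.0 j [ 0.91  0.38 -0.75  1.96  0.32  0.93 -0.17]
top tray_floor 0.96 [ 0.537 -0.249  0.023] [409. 196.]
top tray_floor 0.66 [ 0.64  -0.32   0.073] [433. 162.]
top tray_floor 0.57 [ 0.642 -0.17   0.001] [383. 166.]
blue mid [ 0.578 -0.189  0.051] len 0.089 axis deg 125.4 a 26 27
blue mid [ 0.556 -0.216  0.05 ] len 0.097 axis deg 168.9 a 34 27
blue mid [ 0.537 -0.241  0.051] len 0.09 axis deg 128.5 a 34 20
scene tray_floor 0.89 [ 0.535 -0.243  0.019] [220. 282.]
scene tray_floor 0.4 [0.567 0.158 0.02 ] [332. 219.]
pointer [ 0.447 -0.31   0.044] 15 q 0.9097181077750047
```

Call:
{"op": "servo_tool", "data": {
  "deltas": [0.0216,0.045,0,0,0,0,0,0.0216,0.045,0,0,0,0,0,0.0216,0.045,0,0,0,0,0,0.0216,0.045,0,0,0,0,0,0.0216,0.045,0,0,0,0,0,0,0,0,0,0,0,0,0,0,0.035,0,0,0,0,0,0,0.035,0,0,0,0,0,0,0.035,0,0,0,0,0,0,0,0,0,0,0]
}}

```text
time_s: 35.35
tool_pos: [0.6452, -0.1134, 0.1372]
ee_rot: [0.766, 0.643, -0.005, -0.004]
force: [-1.3, 0.0, 0.2]
grip_width: 0.0004
gripper_force: 0.0
```

```bash
python3 - <<'E'
from h import *
st(); x=snap('wrist','w8.png'); spots('wrist',['jog_knob','lever_box'],x[0])
E
```

```text
t 35.35 pos [ 0.6452 -0.1134  0.1372] yaw 80.04 z [-0.012 -0.    -1.   ] F [-1.3  0.   0.2] w 0.0004 gf 0.0 j [ 0.47  0.81 -0.61  1.5   0.51  1.01 -0.45]
wrist jog_knob 0.73 [ 0.662 -0.048  0.138] [332. 120.]
wrist lever_box 0.94 [ 0.66  -0.048 -0.001] [327. 121.]
```

View pics/w8.png

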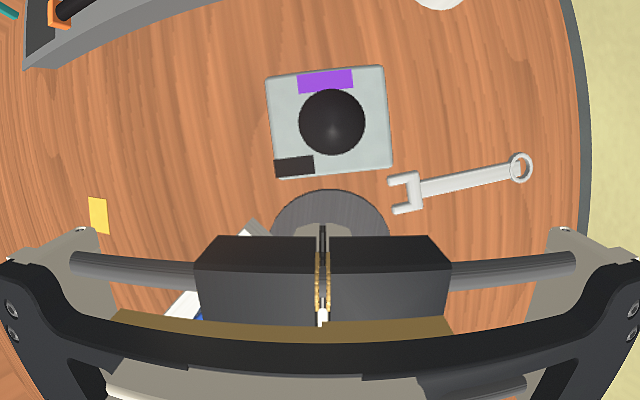

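The view shows the lever box with the violet bar at (325,80), ahead in tool +x, and the knob at (332,121). I push the knob towards the bar.

Call:
{"op": "servo_tool", "data": {
  "deltas": [0.011,0.002,0,0,0,0,0,0.011,0.001,0,0,0,0,0,0.011,0,0,0,0,0,0,0.011,0,0,0,0,0,0,0.011,0,0,0,0,0,0,0.011,0,0,0,0,0,0,0.011,0,0,0,0,0,0,0,0,0,0,0,0,0,0,0,0,0,0,0,0]
}}

```text
time_s: 36.4
tool_pos: [0.665, -0.0376, 0.1419]
ee_rot: [0.766, 0.643, -0.002, -0.0]
force: [-4.2, -3.0, -1.1]
grip_width: 0.0003
gripper_force: 1.9
```

```bash
python3 - <<'E'
from h import *
st(); x=snap('wrist','w9.png'); spots('wrist',['jog_knob'],x[0]); x=snap('scene','s3.png'); spots('scene',['jog_knob'],x[0]);cv2.imwrite('pics/s3c.png',cv2.resize(x[1][170:340,200:400,::-1],None,fx=3,fy=3))
E
```

```text
t 36.4 pos [ 0.665  -0.0376  0.1419] yaw 80.0 z [-0.003 -0.002 -1.   ] F [-4.2 -3.  -1.1] w 0.0003 gf 1.9 j [ 0.35  0.81 -0.6   1.47  0.51  1.02 -0.56]
wrist jog_knob 0.7 [ 0.658 -0.01   0.128] [298. 200.]
scene jog_knob 0.64 [ 0.661 -0.013  0.131] [319. 229.]
```

View pics/s3c.png

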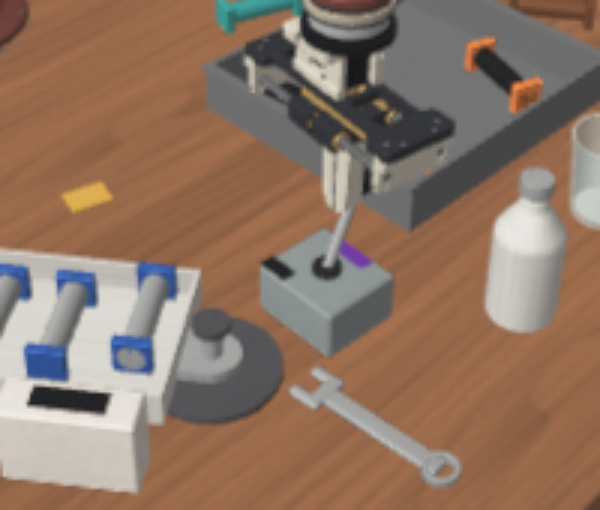

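The crop shows the lever leaning over towards the violet bar. The knob has moved about 37 mm, so the tilt is about 0.42 rad. I hold it there.

Call:
{"op": "servo_tool", "data": {
  "deltas": [0,0,0,0,0,0,0,0,0,0,0,0,0,0,0,0,0,0,0,0,0,0,0,0,0,0,0,0,0,0,0,0,0,0,0,0,0,0,0,0,0,0,0,0,0,0,0,0,0,0,0,0,0,0,0,0,0,0,0,0,0,0,0,0,0,0,0,0,0,0]
}}

```text
time_s: 37.6
tool_pos: [0.665, -0.0381, 0.1421]
ee_rot: [0.766, 0.642, -0.001, -0.0]
force: [-3.6, -3.6, -2.3]
grip_width: 0.0005
gripper_force: 2.0
```

Call:
{"op": "servo_tool", "data": {
  "deltas": [0,0,0,0,0,0,0,0,0,0,0,0,0,0,0,0,0,0,0,0,0,0,0,0,0,0,0,0,0,0,0,0,0,0,0,0,0,0,0,0,0,0,0,0,0,0,0,0,0,0,0,0,0,0,0,0,0,0,0,0,0,0,0,0,0,0,0,0,0,0]
}}

```text
time_s: 38.6
tool_pos: [0.665, -0.0381, 0.1421]
ee_rot: [0.766, 0.642, -0.001, -0.0]
force: [-3.6, -3.2, -1.8]
grip_width: 0.0005
gripper_force: 2.0
```

Call:
{"op": "servo_tool", "data": {
  "deltas": [0,0,0,0,0,0,0,0,0,0,0,0,0,0,0,0,0,0,0,0,0,0,0,0,0,0,0,0,0,0,0,0,0,0,0,0,0,0,0,0,0,0]
}}

```text
time_s: 39.2
tool_pos: [0.665, -0.0381, 0.1421]
ee_rot: [0.766, 0.642, -0.001, -0.0]
force: [-3.5, -4.2, -1.6]
grip_width: 0.0003
gripper_force: 2.0
```

```bash
python3 - <<'E'
from h import *
st(); x=snap('scene'); spots('scene',['jog_knob'],x[0])
E
```

```text
t 39.2 pos [ 0.665  -0.0381  0.1421] yaw 79.94 z [-0.003 -0.001 -1.   ] F [-3.5 -4.2 -1.6] w 0.0003 gf 2.0 j [ 0.35  0.81 -0.6   1.47  0.51  1.02 -0.56]
scene jog_knob 0.66 [ 0.66  -0.013  0.133] [319. 228.]
scene jog_knob 0.52 [0.506 0.251 0.   ] [336. 204.]
```

Call:
{"op": "servo_tool", "data": {
  "deltas": [-0.015,0,0,0,0,0,0,-0.015,0,0,0,0,0,0,-0.02,0,0,0,0,0,0,-0.03,0,0,0,0,0,0,0,0,0,0,0,0,0,0,0,-0.04,0,0,0,0,0,0,-0.04,0,0,0,0,0,0,-0.03,0,0,0,0]
}}

```text
time_s: 40.1
tool_pos: [0.6537, -0.1148, 0.2562]
ee_rot: [0.766, 0.643, 0.003, 0.001]
force: [0.8, 0.7, 0.3]
grip_width: 0.0002
gripper_force: 0.0
```

Call:
{"op": "servo_tool", "data": {
  "deltas": [-0.0472,-0.0086,0,0,0,0,0,-0.0472,-0.0086,0,0,0,0,0,-0.0472,-0.0086,0,0,0,0,0,-0.0472,-0.0086,0,0,0,0,0,-0.0472,-0.0086,0,0,0,0,0,-0.0472,-0.0086,0,0,0,0,0,0,0,0,0,0,0,0]
}}

```text
time_s: 40.8
tool_pos: [0.5479, -0.3965, 0.2521]
ee_rot: [0.771, 0.637, -0.002, 0.002]
force: [0.3, -0.4, -1.3]
grip_width: 0.0004
gripper_force: 0.0
```

Call:
{"op": "servo_tool", "data": {
  "deltas": [0,0,0,0,0,-8.5,0,0,0,0,0,0,-8.5,0,0,0,0,0,0,-8.5,0,0,0,0,0,0,-8.5,0,0,0,0,0,0,-8.5,0,0,0,0,0,0,-3.5,0,0,0,0,0,0,0,0]
}}

```text
time_s: 41.5
tool_pos: [0.553, -0.3854, 0.2531]
ee_rot: [0.454, 0.891, 0.001, 0.001]
force: [0.2, 0.2, 0.1]
grip_width: 0.0002
gripper_force: 0.0
```

```bash
python3 - <<'E'
from h import *
st(); rel(); x=snap('scene'); spots('scene',['jog_knob','tray_floor','lamp'],x[0]); sleeves('scene',x,(.35,.68,-.4,0))
E
```

```text
t 41.5 pos [ 0.553  -0.3854  0.2531] yaw 125.98 z [ 0.003  0.001 -1.   ] F [0.2 0.2 0.1] w 0.0002 gf 0.0 j [ 1.    0.78 -0.87  1.32  0.58  1.31  0.76]
tool-q 0.902 s 0.1982 lat -0.1248
scene jog_knob 0.45 [ 0.66  -0.049  0.142] [309. 231.]
scene tray_floor 0.8 [ 0.535 -0.243  0.017] [221. 283.]
scene lamp 0.86 [ 0.641 -0.317  0.076] [222. 304.]
blue mid [ 0.495 -0.28   0.045] len 0.092 axis deg 124.7 a 136 63
blue mid [ 0.519 -0.263  0.045] len 0.11 axis deg 92.4 a 136 66
blue mid [ 0.582 -0.19   0.045] len 0.091 axis deg 124.9 a 77 59
blue mid [ 0.562 -0.218  0.045] len 0.094 axis deg 168.3 a 77 66
blue mid [ 0.518 -0.262  0.044] len 0.107 axis deg 157.5 a 139 63
blue mid [ 0.542 -0.246  0.044] len 0.09 axis deg 124.1 a 139 66
```

Call:
{"op": "servo_tool", "data": {
  "deltas": [0,0,0.05,0,0,0,0,0,0,0.05,0,0,0,0,0,0,0.05,0,0,0,0,0,0,0.045,0,0,0,0,0,0,0.009,0,0,0,0,0,0,0,0,0,0,0]
}}

```text
time_s: 42.3
tool_pos: [0.5519, -0.3852, 0.0477]
ee_rot: [0.454, 0.891, 0.0, -0.001]
force: [-0.1, -0.8, -0.2]
grip_width: 0.0005
gripper_force: 0.0
```

Call:
{"op": "servo_tool", "data": {
  "deltas": [0.015,0,0,0,0,0,0,0.015,0,0,0,0,0,0,0.0098,-0.0043,0,0,0,2.87,0,0.0098,-0.0043,0,0,0,2.87,0,0.0098,-0.0043,0,0,0,2.87,0]
}}

```text
time_s: 42.8
tool_pos: [0.5119, -0.3452, 0.0531]
ee_rot: [0.521, 0.854, 0.001, 0.006]
force: [3.0, -2.0, -1.6]
grip_width: 0.0006
gripper_force: 1.5
```

```bash
python3 - <<'E'
from h import *
st(); rel()
E
```

```text
t 42.8 pos [ 0.5119 -0.3452  0.0531] yaw 117.26 z [ 0.011 -0.005 -1.   ] F [ 3.  -2.  -1.6] w 0.0006 gf 1.5 j [ 0.96  0.89 -0.7   1.7   0.75  0.83  0.39]
tool-q 0.75 s 0.195 lat -0.0989
```

Call:
{"op": "servo_tool", "data": {
  "deltas": [0.0098,-0.0045,0,0,0,2.87,0,0.0098,-0.0045,0,0,0,2.87,0,0.0098,-0.0045,0,0,0,2.87,0,0.0098,-0.0045,0,0,0,2.87,0,0.0098,-0.0045,0,0,0,2.87,0,0.0098,-0.0045,0,0,0,2.87,0,0.0098,-0.0045,0,0,0,2.87,0,0.0098,-0.0045,0,0,0,2.87,0,0.0098,-0.0045,0,0,0,2.87,0,0.0098,-0.0045,0,0,0,2.87,0]
}}

```text
time_s: 43.8
tool_pos: [0.4438, -0.2636, 0.0528]
ee_rot: [0.716, 0.698, 0.0, 0.005]
force: [-1.0, -4.2, 2.3]
grip_width: 0.0004
gripper_force: 1.8
```

Call:
{"op": "servo_tool", "data": {
  "deltas": [0.0098,-0.0045,0,0,0,2.87,0,0.0098,-0.0045,0,0,0,2.87,0,0.0098,-0.0045,0,0,0,2.87,0,0,0,0,0,0,0,0]
}}

```text
time_s: 44.2
tool_pos: [0.4317, -0.2304, 0.0519]
ee_rot: [0.765, 0.644, 0.001, 0.003]
force: [0.8, -0.2, 0.7]
grip_width: 0.0005
gripper_force: 0.0
```

```bash
python3 - <<'E'
from h import *
st(); rel(); tray()
E
```

```text
t 44.2 pos [ 0.4317 -0.2304  0.0519] yaw 80.23 z [ 0.006 -0.003 -1.   ] F [ 0.8 -0.2  0.7] w 0.0005 gf 0.0 j [ 0.76  0.71 -0.47  2.06  0.66  0.51 -0.37]
tool-q 0.103 s 0.1947 lat -0.0969
top tray_floor 0.86 [ 0.515 -0.157  0.022] [381. 202.]
pointer [ 0.401 -0.143  0.025] 38 q 0.16861365757625935
```

Call:
{"op": "servo_tool", "data": {
  "deltas": [0.0105,-0.0043,0,0,0,2.87,0,0.0105,-0.0043,0,0,0,2.87,0,0.007,0,0,0,0,0,0,0.005,0,0,0,0,0,0,0,0,0,0,0,0,0]
}}

```text
time_s: 44.8
tool_pos: [0.4276, -0.1965, 0.0486]
ee_rot: [0.796, 0.605, -0.0, -0.0]
force: [-2.3, -0.9, 0.2]
grip_width: 0.0007
gripper_force: 1.0
```

```bash
python3 - <<'E'
from h import *
st(); rel(); tray()
E
```

```text
t 44.8 pos [ 0.4276 -0.1965  0.0486] yaw 74.42 z [-0.001  0.    -1.   ] F [-2.3 -0.9  0.2] w 0.0007 gf 1.0 j [ 0.67  0.7  -0.42  2.11  0.63  0.46 -0.52]
tool-q 0.002 s 0.1969 lat -0.0845
top tray_floor 0.75 [ 0.518 -0.138  0.022] [376. 201.]
pointer [ 0.409 -0.105  0.025] 38 q 0.008030330533954189
```

Tray at yellow. I back off, rise and verify.

Call:
{"op": "servo_tool", "data": {
  "deltas": [-0.02,0,0,0,0,0,0,-0.03,0,0,0,0,0,0,0,0,-0.05,0,0,0,0,0,0,-0.05,0,0,0,0,0,0,-0.05,0,0,0,0,0,0,-0.04,0,0,0,0,0,0,0,0,0,0,0,0,0,0,0,0,0,0]
}}

```text
time_s: 45.7
tool_pos: [0.4158, -0.2449, 0.2395]
ee_rot: [0.797, 0.605, 0.001, 0.002]
force: [-0.4, 0.5, -0.2]
grip_width: 0.0007
gripper_force: 0.0
```

```bash
python3 - <<'E'
from h import *
st(); x=tray(); sleeves('top',x); sleeves('top',x,(.35,.68,-.4,0)); x=snap('scene','s4.png'); spots('scene',['jog_knob','foil_bottle','beaker','jar','wrench'],x[0]); x=snap('wrist','w10.png'); sleeves('wrist',x,(.35,.68,-.4,0))
E
```

```text
t 45.7 pos [ 0.4158 -0.2449  0.2395] yaw 74.4 z [ 0.004 -0.001 -1.   ] F [-0.4  0.5 -0.2] w 0.0007 gf 0.0 j [ 0.99  0.44 -0.71  1.89  0.35  0.94 -0.16]
top tray_floor 0.57 [ 0.518 -0.139  0.019] [376. 201.]
pointer [ 0.409 -0.106  0.025] 41 q 0.01113640158859086
orange mid [0.562 0.335 0.037] len 0.089 axis deg 158.4 a 43 42
orange mid [0.565 0.155 0.038] len 0.09 axis deg 13.5 a 41 39
orange mid [0.432 0.149 0.039] len 0.089 axis deg 0.8 a 37 35
blue mid [ 0.584 -0.132  0.052] len 0.089 axis deg 75.0 a 26 25
blue mid [ 0.55  -0.133  0.048] len 0.095 axis deg 117.6 a 29 26
blue mid [ 0.516 -0.134  0.049] len 0.089 axis deg 74.1 a 28 29
blue mid [ 0.487 -0.126  0.052] len 0.107 axis deg 108.4 a 32 28
blue mid [ 0.488 -0.127  0.047] len 0.108 axis deg 41.4 a 30 29
blue mid [ 0.459 -0.119  0.05 ] len 0.09 axis deg 75.4 a 30 32
scene jog_knob 0.69 [ 0.659 -0.05   0.142] [308. 231.]
scene foil_bottle 0.62 [ 0.784  0.075 -0.001] [373. 272.]
scene beaker 0.87 [ 0.757  0.244 -0.003] [400. 240.]
scene jar 0.51 [ 0.661 -0.048 -0.005] [309. 274.]
scene wrench 0.74 [ 0.787 -0.123  0.002] [326. 313.]
scene wrench 0.69 [ 0.459 -0.11   0.036] [241. 240.]
scene wrench 0.55 [ 0.639 -0.319  0.076] [220. 304.]
blue mid [ 0.58  -0.132  0.053] len 0.088 axis deg 75.0 a 338 322
blue mid [ 0.547 -0.133  0.053] len 0.094 axis deg 117.4 a 338 323
blue mid [ 0.46  -0.119  0.053] len 0.088 axis deg 75.0 a 297 327
blue mid [ 0.487 -0.126  0.053] len 0.104 axis deg 42.3 a 297 323
blue mid [ 0.487 -0.126  0.052] len 0.105 axis deg 107.6 a 292 327
blue mid [ 0.514 -0.133  0.053] len 0.087 axis deg 75.0 a 292 323
```

View pics/w10.png

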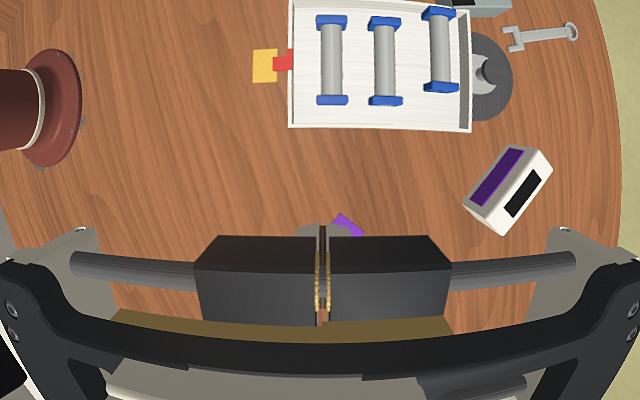

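View pics/s4.png

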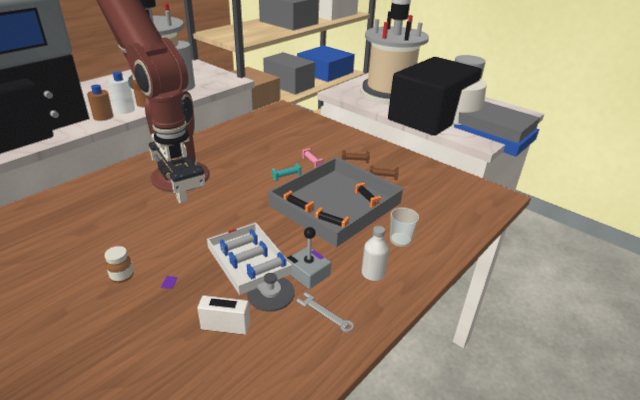

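The wrist view shows the pointer (283,60) on the yellow tile (265,65) and three sleeves flat in the tray at (331,60), (384,60) and (440,50). The scene view shows the lever upright at (309,240), three blanks in the crate, and the bystanders in place. I hand in.

```bash
python3 -c "
from workcell import manip
print(manip.sign_off())"
```

```text
the job is handed in; nothing more can be done
None
```

The job is handed in (no verdict came back): by my last pictures all three sleeves lie flat in the tray at the yellow mark, the lever, held over about 2.8 s at violet, is upright again, the three blanks are in the crate, and the bottle, beaker, jar and wrench stand where they were.

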